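Blow off the filter cassettes

ROBOT

A 7-joint arm with a two-finger parallel gripper is mounted at the origin on the work surface. World frame = base frame: x ahead of the robot, y to its left, z up, the work surface at z = 0. Lengths are in m, angles in rad, forces in N, time in s.
With the tool pointing down it reaches from about 0.425 to 0.875 m from the base axis. Payload 4.7 kg.
Tool frame: the origin (TCP) lies between the finger pads; the fingertips stand 19 mm ahead of it and the grasp point (between the pads) is the TCP (ctrl.tip_extent is the distance from the TCP to the fingertips, in m); z points along the fingers, y is the line along which they close (so a half turn about z gives the same grasp; the last joint's range is limited). The gripper opens to 87 mm and grips with 3 to 60 N. Pads are 19 mm wide; open, the fingers measure 117 mm over their backs; the gripper's body (75 mm by 190 mm) begins 51 mm behind the grasp point.
Start: joints at [1.184, 0.321, -0.07, 1.45, 0.023, 1.371, -0.057], TCP at [0.254, -0.599, 0.242] pointing down, gripper open.
Joint ranges: [-2.86, 2.86], [-0.3, 2.09], [-1.38, 1.24], [0.06, 2.45], [-1.56, 4.7], [0.09, 2.05], [-2.69, 2.69]. Speed limits (rad/s): [2.57, 2.57, 3.14, 3.14, 3.14, 3.14, 3.14].

INTERFACE

Orientations are given as a rotation vector (axis times angle).
In Python, from bench import ctrl gives the robot as it stands.
- The arm moves only by the shell command python3 -m crank 'ROWS' [OPENING] [FORCE]. ROWS is JSON, a list of rows, each an object of numbers: "tx", "ty", "tz": the shift along the tool's x, y, z in mm; "turn": the turn about the tool's z in units of 5 degrees (1.0 is 5 degrees). In form: [{"tx": .., "ty": .., "tz": .., "turn": ..}, ...]. A call has 1 to 5 rows; each row is the pose to reach, as a shift and turn from the pose commanded when the call began, along the tool's axes at that moment; what a row does not reach only later rows make up. A row lasts 1/8 s, in which the tool goes at most 62.5 mm and 10.7 degrees, less where a joint would pass 70% of its speed; a pose out of reach is approached as far as the arm can. A call with a gripper value outside its range is refused whole. OPENING is the finger opening in mm, from 0 to 87, set as the call begins (- or left out, the last holds). The fingers move at their own pace and stop on an object; FORCE is the grip in N (left out, the last holds). Time passes only in rows, so rows that repeat a pose let the fingers close. It gives the time, the measured TCP pose, the force, the opening and the grip force at its end, in the units of the state.
- ctrl.get_state(): the state, without advancing time (a new reading comes with each control period).
- ctrl.get_image(name): name is "scene" or "top"; returns (picture, depth): 400x640x3 uint8, red, green, blue; 400x640 float32, m along the optical axis (not along the pixel's ray), 0 where there is no reading.
- ctrl.camera_model(name): a dict with "intrinsics" (3x3 intrinsics, pixels), "origin" and "orientation" of the camera in the world. Camera axes: x right, y down, z forward; pixel columns grow to the right and rows downward; lengths in m; the calibration is good to about 2 mm. A picture is of the moment at which its call begins. camera_model takes no time and is no camera call.
- ctrl.close_job(): hands the job in; it is judged then, once.
Trained networks look in the newest picture that a camera, given by its name, has taken for a name from the list of things; names that differ only in an ending like _2 or _b are one class to them, and where a whole thing is asked for, a point or a joint stands for the part that bears it (a point fixed in the world has none). Each returns a list of dicts, best first, with "confidence" (0 to 1); they miss things now and then, are a little off and sometimes report something else, mostly with a low value. They report only what shows in the picture. A call takes as long as a camera call. They do not tell look-alikes from the thing itself.
- ctrl.recognise(camera, query): "xyz" ([x, y, z] in m, in world coordinates, good to about 4 mm: the middle of the surface that is visible of it).
- ctrl.mark_of(camera, query): "xyz" ([x, y, z] in m, in world coordinates, good to about 4 mm: a listed point, or the origin of a listed thing).
The state is a dict: "time": time; "joint_positions": joint angles; "qd": joint speeds; "joint_torque": joint torques, N m; "position": TCP position; "tool_rot": TCP orientation; "ft_force": force on the tool from outside, world axes, zero at the start; "torque": the same for the moment, N m; "grip_width": opening from 0.0 (shut) to 1.0 (fully open); "grip_force": force on a finger pad.
Only numpy, scipy, OpenCV 4.12 (cv2) and the standard library are available. Lean on these libraries where they do the work, as an engineer would, in place of code of your own. Each camera call takes 0.05 s, during which the arm holds its last target. There are 200 camera calls.

TASK

Stand every rectangular pleated filter cassette (two or three of them) pleats up on the perforated steel plate in front of the clamped air gun; when all are on it and let go, give them two blasts: squeeze the gun's trigger fully home, keep it there for two seconds and let it spring right back, then the same once more. Then move all the cassettes into the white tray, each flat on its floor, pleats up. They are fragile paper: grip them with about 20 N and never more than 35 N per finger, set them down gently rather than dropping them, and leave everything else on the bench where it is.

Things in the scene. Friction and masses are not known exactly. Their poses are not given: they have to be found in the camera images.
- cassette_a: pleated filter cassette: grey frame with white paper pleats, a box 100 long (its x) x 44 wide (its y) x 45 high (z), about 140 g. Origin at the centre of its underside, z up out of the pleats. May be absent (None from the start). Crushes when the fingers squeeze it with more than 80 N in all
- cassette_b: pleated filter cassette: grey frame with white paper pleats, a box 100 long (its x) x 44 wide (its y) x 45 high (z), about 140 g. Origin at the centre of its underside, z up out of the pleats. May be absent (None from the start). Crushes when the fingers squeeze it with more than 80 N in all
- cassette_c: pleated filter cassette: grey frame with white paper pleats, a box 100 long (its x) x 44 wide (its y) x 45 high (z), about 140 g. Origin at the centre of its underside, z up out of the pleats. May be absent (None from the start). Crushes when the fingers squeeze it with more than 80 N in all
- plate: fixed perforated steel blow-off plate, flat, without a rim, 140 (its x) x 320 (its y) x 4 thick; origin at the centre of its underside, so its top is 4 above the origin
- gun: air gun clamped upside down on a fixed stand beyond the plate, nozzle towards the plate (its -x) at 70 height, reaching 93 in -x from the origin. Its grip points straight up: a bar 28 deep (from x = 0 to x = +28) x 26 wide (y), from 80 to 175 above the bench. Origin on the bench, in line with the front of the grip. A 100 wide foot and a look-only hose lie below and behind it
- trigger (a joint): sprung trigger lever of the gun, rad: 0 = released (springs back here), 0.24 = fully home, upright, 1 mm off the grip. Steel, 80 long, 8 thick, 18 wide, hinged low in front of the grip at gun (x -5, z 88), free end up, leaning 0.24 rad to gun -x when released; home, it fills gun x -9 to -1, 88 to 168 above the bench. About 9 N at the pad holds it home
- trigger_pad (a point): middle of the trigger lever, 60 along it from its hinge; released it lies at gun (x -19, y 0, z 146). To squeeze: come from above, one finger behind the grip and one before the lever, closing along the gun's x
- tray: fixed open white tray, outside 350 (its x) x 160 (its y) x 24 high, walls and floor 5 thick; origin at the centre of its underside
- puck: bystander: round white filter disc, 84 across, 22 high; not a cassette; leave alone
- ring: bystander: black clamping ring, 90 across, 22 high; leave alone
- wrench: bystander: steel wrench, 150 long, lying; leave alone
- jar: bystander: jar with white cap, 64 across, 75 high; leave alone
- beaker: bystander: glass beaker, 68 across, 85 high; leave alone
Mind the look-alikes: they are no part of the job. Leave any blue or pink look-alike of the cassette_c alone.

How it is judged:
By the outcome, as a careful person would: the job done as asked, in the order asked, and still so for the second after the job is handed in, with the robot touching nothing.
Of cassette_a, cassette_b, cassette_c only 2 to 3 are there at a start; the rules pass over those that are not, and their reading is None.
At some moment in a run one of cassette_a, cassette_b, cassette_c may be knocked a few centimetres aside while the robot is not near it.
It also fails if it takes over 210 s, if anything falls off the work surface, if the arm or the gripper's body presses on something with over 40 N, if the wrist force passes 120 N, or if a joint passes its speed limit or range.

## Working session

There is one attempt and no reset: what is moved stays moved. The work goes in short steps, Python scripts to look and compute and a shell command to move; the robot and the scene stay as the last step left them, time stands still between calls to the robot, and variables do not carry over. Pictures are saved under pics/ and viewed, at most 14 in all, crops included, and the job is handed in when it is done.

```bash
ls; mkdir -p pics; cat > h.py <<'E'
import numpy as np, cv2
from scipy.spatial.transform import Rotation as R
from bench import ctrl
def cam(n):
    m=ctrl.camera_model(n); K=np.array(m["intrinsics"]); o=np.array(m["origin"]); q=np.array(m["orientation"])
    Rm=q if q.shape==(3,3) else (R.from_rotvec(q).as_matrix() if q.size==3 else R.from_quat(q).as_matrix())
    return K,o,Rm
def cloud(n,d):
    K,o,Rm=cam(n); v,u=np.mgrid[:d.shape[0],:d.shape[1]]
    p=np.stack([(u-K[0,2])/K[0,0]*d,(v-K[1,2])/K[1,1]*d,d],-1)
    return p@Rm.T+o
def shot(n,f=None):
    im,d=ctrl.get_image(n)
    if f: cv2.imwrite("pics/"+f,im[...,::-1])
    return im,d,cloud(n,d)
E
python3 - <<'E'
from h import *
for n in("scene","top"):
    im,d,p=shot(n,n+"0.png"); np.savez(n+"0.npz",im=im,d=d,p=p)
    print(n,ctrl.camera_model(n))
    for q in ("cassette_a","plate","gun","trigger_pad","tray","puck","ring","wrench","jar","beaker"):
        for f in ("mark_of","recognise"):
            r=getattr(ctrl,f)(n,q)
            print(q,f,[(np.round(x["xyz"],3).tolist(),round(x["confidence"],2)) for x in r[:5]])
s=ctrl.get_state(); print(s)
E
```

```text
pics
scene {'intrinsics': array([[448.31617109,   0.        , 316.7629629 ],
       [  0.        , 448.31617109, 197.38946428],
       [  0.        ,   0.        ,   1.        ]]), 'origin': array([1.11003749, 0.49386323, 0.96873548]), 'orientation': array([-1.05305256, -2.40980452,  1.00876947])}
cassette_a mark_of [([0.212, -0.341, 0.001], 0.88), ([0.461, -0.577, -0.004], 0.86), ([0.537, -0.304, 0.0], 0.84), ([0.349, -0.317, -0.004], 0.64), ([0.273, -0.205, 0.001], 0.57)]
cassette_a recognise [([0.47, -0.57, 0.031], 0.88), ([0.284, -0.197, 0.035], 0.76), ([0.36, -0.308, 0.034], 0.71), ([0.546, -0.291, 0.037], 0.64), ([0.221, -0.333, 0.041], 0.64)]
plate mark_of [([0.45, 0.008, 0.003], 0.57)]
plate recognise [([0.454, 0.033, 0.003], 0.67), ([0.644, -0.396, 0.008], 0.3)]
gun mark_of [([0.638, -0.011, -0.001], 0.83)]
gun recognise [([0.659, 0.004, 0.064], 0.83)]
trigger_pad mark_of [([0.615, -0.012, 0.147], 0.49)]
trigger_pad recognise [([0.455, 0.031, 0.005], 0.71), ([0.661, -0.0, 0.065], 0.69), ([0.622, -0.004, 0.138], 0.47), ([0.516, 0.354, 0.005], 0.38)]
tray mark_of [([0.495, 0.3
[... 2257 characters left out ...]
rray([ 1.18407074,  0.32099899, -0.07006832,  1.45050581,  0.02256771,
        1.3707902 , -0.056899  ]), 'qd': array([-1.01647679e-03,  2.90131479e-04, -4.47057326e-05, -1.00159364e-04,
       -2.59407958e-04, -2.22549576e-04, -5.92351541e-04]), 'joint_torque': array([ 3.80195952e-04, -4.91091299e+01, -4.02841251e-01, -3.12765098e+01,
       -6.35904609e-02,  3.37429857e-02,  2.62183227e-05]), 'position': array([ 0.2535934 , -0.59851058,  0.241584  ]), 'tool_rot': array([ 3.07863281e+00,  6.25366756e-01, -8.00282701e-06]), 'ft_force': array([ 0.18296833,  0.05111522, -0.34023079]), 'torque': array([-0.02376953, -0.02508807, -0.00726944]), 'grip_force': 0.0, 'grip_width': 1.0060990943697796}
```

View pics/top0.png

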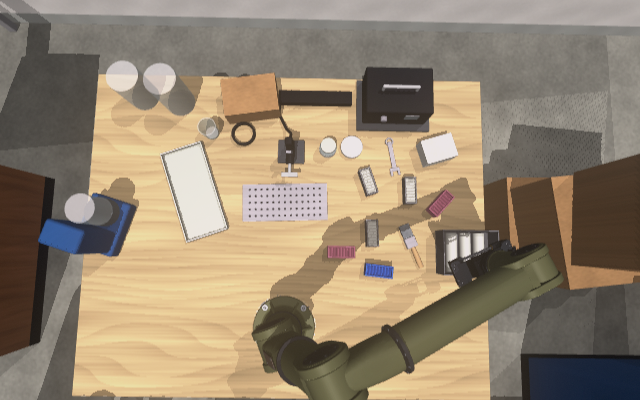

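View pics/scene0.png

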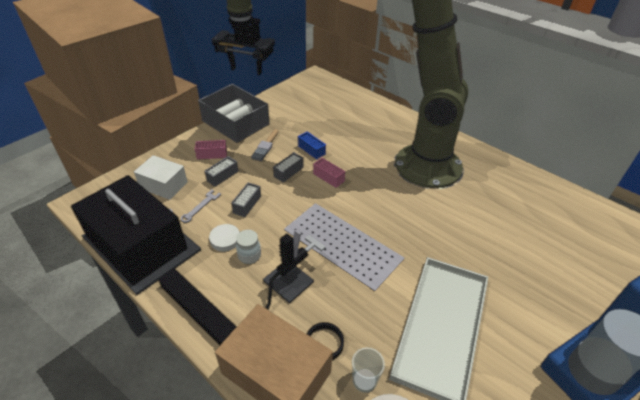

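The top view shows three grey cassettes at px (368,181), (410,190) and (372,232). The pink and blue look-alikes are at (440,203), (341,252) and (379,271). Plate is at (285,202), gun at (291,152), and the tilted tray at (195,192).

```bash
cat >> h.py <<'E'
def fit(p,c,r=.07,zr=(.03,.06)):
    m=(np.hypot(p[...,0]-c[0],p[...,1]-c[1])<r)&(p[...,2]>zr[0])&(p[...,2]<zr[1])
    q=p[m]; (cx,cy),(w,h),a=cv2.minAreaRect((q[:,:2]*1000).astype(np.float32))
    if w<h: w,h,a=h,w,a+90
    a=(a+90)%180-90
    return dict(c=(round(cx,1),round(cy,1)),LW=(round(w),round(h)),ang=round(a,1),ztop=round(float(np.percentile(q[:,2],70))*1000,1),n=len(q))
def toolyaw(s):
    M=R.from_rotvec(s["tool_rot"]).as_matrix(); return M
E
python3 - <<'E'
from h import *
t=np.load("top0.npz"); s=np.load("scene0.npz")
for c in [(.536,-.30),(.505,-.456),(.347,-.315)]:
    print(fit(t["p"],c),fit(s["p"],c))
p=t["p"]
for nm,c,rx,zr in [("plate",(.455,.008),.2,(.002,.007)),("tray",(.493,.348),.22,(.018,.03))]:
    print(nm,fit(p,c,rx,zr), fit(s["p"],c,rx,zr))
# gun grip & trigger from both
for n,q in(("top",p),("scene",s["p"])):
    for zr in[(.15,.18),(.1,.15)]:
        m=(np.hypot(q[...,0]-.63,q[...,1]+.012)<.08)&(q[...,2]>zr[0])&(q[...,2]<zr[1])
        print(n,zr,m.sum(),np.round(np.percentile(q[m],[2,50,98],axis=0),3).tolist())
M=toolyaw(ctrl.get_state()); print(np.round(M,3))
a=cv2.resize(t["im"][160:290,310:470],None,fx=4,fy=4,interpolation=2)
b=cv2.resize(s["im"][120:270,180:360],None,fx=3.5,fy=3.5,interpolation=2)
cv2.imwrite("pics/c1.png",a[...,::-1]);cv2.imwrite("pics/c2.png",b[...,::-1])
E
```

```text
{'c': (535.5, -302.0), 'LW': (100, 45), 'ang': 19.5, 'ztop': 42.1, 'n': 333} {'c': (539.1, -302.5), 'LW': (103, 47), 'ang': 18.6, 'ztop': 43.0, 'n': 448}
{'c': (504.9, -457.3), 'LW': (98, 46), 'ang': 1.7, 'ztop': 42.2, 'n': 337} {'c': (507.6, -459.5), 'LW': (102, 53), 'ang': 0.5, 'ztop': 42.6, 'n': 396}
{'c': (342.7, -316.3), 'LW': (98, 44), 'ang': 1.7, 'ztop': 42.1, 'n': 335} {'c': (346.3, -315.7), 'LW': (104, 48), 'ang': 4.0, 'ztop': 42.5, 'n': 372}
plate {'c': (453.0, 8.0), 'LW': (396, 390), 'ang': 83.5, 'ztop': 4.9, 'n': 2677} {'c': (451.0, 8.8), 'LW': (399, 391), 'ang': 83.0, 'ztop': 4.8, 'n': 4682}
tray {'c': (499.0, 322.8), 'LW': (351, 217), 'ang': 19.0, 'ztop': 24.2, 'n': 403} {'c': (504.3, 322.7), 'LW': (361, 217), 'ang': 19.4, 'ztop': 24.9, 'n': 1031}
top (0.15, 0.18) 84 [[0.608, -0.024, 0.154], [0.643, -0.011, 0.172], [0.661, -0.0, 0.178]]
top (0.1, 0.15) 30 [[0.619, -0.024, 0.103], [0.635, -0.015, 0.124], [0.653, -0.001, 0.149]]
scene (0.15, 0.18) 242 [[0.611, -0.023, 0.15], [0.652, -0.007, 0.165], [0.666, 0.002, 0.177]]
scene (0.1, 0.15) 263 [[0.618, -0.021, 0.101], [0.651, -0.003, 0.128], [0.667, 0.002, 0.149]]
[[ 0.921  0.39   0.   ]
 [ 0.39  -0.921 -0.   ]
 [-0.     0.    -1.   ]]
```

View pics/c1.png

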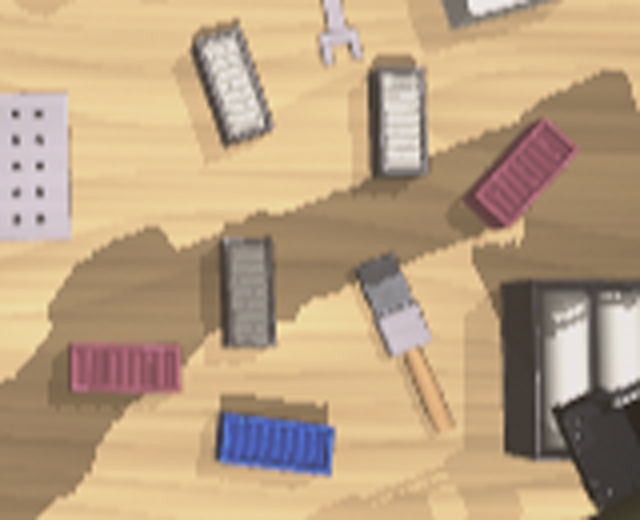

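View pics/c2.png

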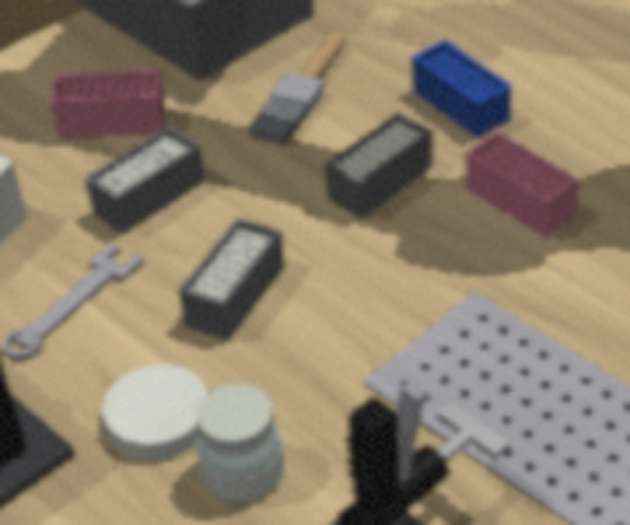

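All three cassettes are pleats up: A (.536,-.302, 19°), B (.505,-.458, 1°), C (.345,-.316, 3°). Next I refine the plate, tray and gun poses and plan the first grasp.

```bash
cat >> h.py <<'E'
def go(x,y,z,yaw,frm=None):
    """print tx,ty,tz(mm),turn for a target (m, deg of tool x) from state or from a (x,y,z,yaw) pose"""
    if frm is None:
        s=ctrl.get_state(); M=R.from_rotvec(s["tool_rot"]).as_matrix(); frm=(*s["position"],np.degrees(np.arctan2(M[1,0],M[0,0])))
    d=np.array([x,y,z])-frm[:3]; a=np.radians(frm[3]); c,s_=np.cos(a),np.sin(a)
    dy=(yaw-frm[3]+90)%180-90
    print("tx %.1f ty %.1f tz %.1f turn %.2f"%(1e3*(c*d[0]+s_*d[1]),1e3*(s_*d[0]-c*d[1]),-1e3*d[2],-dy/5))
    return (x,y,z,frm[3]+dy)
E
python3 - <<'E'
from h import *
for n in("top","scene"):
    t=np.load(n+"0.npz"); p=t["p"]; hsv=cv2.cvtColor(t["im"],cv2.COLOR_RGB2HSV)
    for nm,c,b,zr in [("plate",(.454,.008),(.10,.18),(-.01,.012)),("tray",(.493,.348),(.22,.16),(-.01,.035))]:
        m=(abs(p[...,0]-c[0])<b[0])&(abs(p[...,1]-c[1])<b[1])&(p[...,2]>zr[0])&(p[...,2]<zr[1])&(hsv[...,1]<45)
        m=cv2.morphologyEx(m.astype(np.uint8),cv2.MORPH_OPEN,np.ones((3,3)))>0
        print(n,nm,cv2.minAreaRect((p[m][:,:2]*1000).astype(np.float32)),np.median(p[m][:,2]))
    m=(np.hypot(p[...,0]-.645,p[...,1]+.012)<.04)&(p[...,2]>.168)&(p[...,2]<.185)
    print("grip top",cv2.minAreaRect((p[m][:,:2]*1000).astype(np.float32)),m.sum())
h=go(.5365,-.302,.13,19); go(.5365,-.302,.025,19,h)
h=(.5365,-.302,.13,19); go(.452,-.092,.13,0,h)
E
```

```text
top plate ((457.59503173828125, 7.284027099609375), (141.2849578857422, 316.3421325683594), 2.0126638412475586) 0.0031899298826766342
top tray ((496.5111083984375, 350.903076171875), (363.0072021484375, 164.2498779296875), 20.26074981689453) 0.005079543942309694
grip top ((648.7880859375, -11.342029571533203), (23.904172897338867, 27.281612396240234), 82.28589630126953) 56
scene plate ((454.857421875, 6.9241180419921875), (149.13990783691406, 323.2138366699219), 1.9512087106704712) 0.004240910646312823
scene tray ((497.641357421875, 316.46612548828125), (388.60064697265625, 232.4112091064453), 19.499435424804688) 0.005879922310033869
grip top ((639.13037109375, -10.585831642150879), (24.68897247314453, 50.174983978271484), 89.20929718017578) 107
tx 376.2 ty -162.6 tz 111.6 turn 0.79
tx 0.0 ty 0.0 tz 105.0 turn -0.00
tx -11.5 ty -226.1 tz -0.0 turn 3.80
```

```bash
python3 -m crank '[{"tx":188,"ty":-81,"tz":0,"turn":0.8},{"tx":188,"ty":-81,"tz":0,"turn":0.8},{"tx":376,"ty":-163,"tz":40,"turn":0.8},{"tx":376,"ty":-163,"tz":40,"turn":0.8},{"tx":376,"ty":-163,"tz":40,"turn":0.8}]' 87 20
python3 -m crank '[{"tx":0,"ty":0,"tz":0,"turn":0},{"tx":0,"ty":0,"tz":0,"turn":0}]'
python3 - <<'E'
from h import *
im,d,p=shot("top")
print(fit(p,(.5365,-.302)),[fit(p,c) for c in[(.505,-.457),(.345,-.316)]])
im,d,p=shot("scene"); print(fit(p,(.5365,-.302)))
h=go(.5365,-.302,.13,19); go(.5365,-.302,.025,19,h)
E
```

```text
time: 2.72
position: [0.4691, -0.3721, 0.2156]
tool_rot: [3.098, 0.517, 0.001]
ft_force: [1.4, -1.1, -0.5]
grip_width: 1.002
grip_force: 0.0
time: 2.98
position: [0.4676, -0.374, 0.2155]
tool_rot: [3.098, 0.518, -0.001]
ft_force: [0.0, 0.3, -0.0]
grip_width: 1.001
grip_force: 0.0Traceback (most recent call last):
  File "<stdin>", line 3, in <module>
  File "h.py", line 21, in fit
    return dict(c=(round(cx,1),round(cy,1)),LW=(round(w),round(h)),ang=round(a,1),ztop=round(float(np.percentile(q[:,2],70))*1000,1),n=len(q))
                                                                                                   ~~~~~~~~~~~~~^^^^^^^^^^^
    return _quantile_unchecked(
        a, q, axis, out, overwrite_input, method, keepdims, weights)
    return _ureduce(a,
                    func=_quantile_ureduce_func,
    ...<5 lines>...
                    overwrite_input=overwrite_input,
                    method=method)
    r = func(a, **kwargs)
    result = _quantile(arr,
                       quantiles=q,
    ...<2 lines>...
                       out=out,
                       weights=wgt)
    slices_having_nans = np.isnan(arr[-1, ...])
                                  ~~~^^^^^^^^^
IndexError: index -1 is out of bounds for axis 0 with size 0
```

```bash
sed -i 's/^    q=p\[m\]; (cx/    q=p[m]\n    if len(q)<20: return "hidden"\n    (cx/' h.py
cat >> h.py <<'E'
def look(*cs):
    for n in("scene","top"):
        im,d,p=shot(n); print(n,[fit(p,c,.075) for c in cs])
E
python3 - <<'E'
from h import *
look((.5365,-.302),(.505,-.457),(.345,-.316))
h=go(.537,-.302,.13,19); go(.537,-.302,.025,19,h)
E
```

```text
scene [{'c': (538.6, -302.4), 'LW': (104, 47), 'ang': 19.4, 'ztop': 42.8, 'n': 455}, {'c': (508.1, -458.3), 'LW': (102, 54), 'ang': -0.7, 'ztop': 42.2, 'n': 404}, {'c': (346.9, -316.8), 'LW': (103, 50), 'ang': 1.7, 'ztop': 42.6, 'n': 375}]
top [{'c': (535.5, -301.9), 'LW': (101, 46), 'ang': 19.4, 'ztop': 42.2, 'n': 296}, 'hidden', {'c': (351.6, -313.7), 'LW': (80, 43), 'ang': 0.8, 'ztop': 41.8, 'n': 175}]
tx 90.3 ty -46.9 tz 85.7 turn -0.05
tx 0.0 ty 0.0 tz 105.0 turn -0.00
```

```bash
python3 -m crank '[{"tx":90,"ty":-47,"tz":40,"turn":0},{"tx":90,"ty":-47,"tz":86,"turn":0},{"tx":90,"ty":-47,"tz":86,"turn":0},{"tx":90,"ty":-47,"tz":126,"turn":0},{"tx":90,"ty":-47,"tz":126,"turn":0}]'
python3 - <<'E'
from h import *
go(.537,-.302,.025,19.3); look((.5365,-.302))
E
```

```text
time: 3.75
position: [0.5346, -0.3011, 0.0871]
tool_rot: [-3.097, -0.513, 0.008]
ft_force: [-0.7, -0.8, -0.6]
grip_width: 1.002
grip_force: 0.0
tx 2.0 ty 1.6 tz 62.1 turn -0.10
scene [{'c': (538.3, -303.0), 'LW': (103, 48), 'ang': 21.6, 'ztop': 42.3, 'n': 430}]
top ['hidden']
```

```bash
python3 -m crank '[{"tx":2,"ty":1,"tz":30,"turn":0},{"tx":2,"ty":1,"tz":50,"turn":0},{"tx":2,"ty":1,"tz":62,"turn":0},{"tx":2,"ty":1,"tz":62,"turn":0},{"tx":2,"ty":1,"tz":62,"turn":0}]'
python3 -m crank '[{"tx":0,"ty":0,"tz":0,"turn":0},{"tx":0,"ty":0,"tz":0,"turn":0},{"tx":0,"ty":0,"tz":0,"turn":0},{"tx":0,"ty":0,"tz":0,"turn":0},{"tx":0,"ty":0,"tz":0,"turn":0}]' 30 20
python3 -m crank '[{"tx":0,"ty":0,"tz":0,"turn":0},{"tx":0,"ty":0,"tz":0,"turn":0}]'
```

```text
time: 4.47
position: [0.5405, -0.3006, 0.0284]
tool_rot: [3.098, 0.517, 0.002]
ft_force: [0.6, 0.3, -0.2]
grip_width: 1.0
grip_force: 0.0
time: 5.1
position: [0.5399, -0.3003, 0.0275]
tool_rot: [3.098, 0.518, -0.0]
ft_force: [-0.3, -0.7, 0.0]
grip_width: 0.518
grip_force: 0.4
time: 5.35
position: [0.54, -0.3003, 0.0275]
tool_rot: [3.098, 0.517, 0.0]
ft_force: [0.6, 0.2, -0.3]
grip_width: 0.505
grip_force: 20.0
```

```bash
python3 -m crank '[{"tx":0,"ty":0,"tz":-30,"turn":0},{"tx":0,"ty":0,"tz":-70,"turn":0},{"tx":0,"ty":0,"tz":-90,"turn":0},{"tx":0,"ty":0,"tz":-90,"turn":0}]'
python3 - <<'E'
from h import *
go(.456,-.093,.118,2)
print(ctrl.get_state()["grip_force"])
E
```

```text
time: 5.85
position: [0.5408, -0.3006, 0.1188]
tool_rot: [3.097, 0.517, 0.003]
ft_force: [0.1, 0.8, -2.5]
grip_width: 0.503
grip_force: 20.0
tx -12.7 ty -223.9 tz 0.8 turn 3.39
20.000003536697477
```

```bash
python3 -m crank '[{"tx":-3,"ty":-50,"tz":0,"turn":0.9},{"tx":-6,"ty":-100,"tz":0,"turn":1.7},{"tx":-9,"ty":-150,"tz":0,"turn":2.6},{"tx":-13,"ty":-200,"tz":0,"turn":3.4},{"tx":-13,"ty":-224,"tz":0,"turn":3.4}]'
python3 -m crank '[{"tx":0,"ty":0,"tz":0,"turn":0},{"tx":0,"ty":0,"tz":0,"turn":0}]'
python3 - <<'E'
from h import *
go(.456,-.093,.034,2)
E
```

```text
time: 6.48
position: [0.4525, -0.09, 0.1156]
tool_rot: [-3.14, -0.058, 0.006]
ft_force: [0.6, -0.3, -1.0]
grip_width: 0.503
grip_force: 20.0
time: 6.72
position: [0.4551, -0.0939, 0.1171]
tool_rot: [3.141, 0.052, -0.0]
ft_force: [-0.0, -0.5, -2.2]
grip_width: 0.502
grip_force: 20.0
tx 0.9 ty -0.9 tz 83.1 turn -0.02
```

```bash
python3 -m crank '[{"tx":1,"ty":-1,"tz":40,"turn":0},{"tx":1,"ty":-1,"tz":70,"turn":0},{"tx":1,"ty":-1,"tz":80,"turn":0},{"tx":1,"ty":-1,"tz":82,"turn":0},{"tx":1,"ty":-1,"tz":83,"turn":0}]'
python3 -m crank '[{"tx":0,"ty":0,"tz":0.5,"turn":0},{"tx":0,"ty":0,"tz":1,"turn":0},{"tx":0,"ty":0,"tz":1,"turn":0}]'
```

```text
time: 7.35
position: [0.4569, -0.0921, 0.0354]
tool_rot: [3.141, 0.053, 0.003]
ft_force: [-0.3, -0.5, -0.4]
grip_width: 0.504
grip_force: 20.0
time: 7.72
position: [0.456, -0.0916, 0.0338]
tool_rot: [3.141, 0.054, 0.001]
ft_force: [-0.2, -0.5, -0.8]
grip_width: 0.502
grip_force: 20.0
```

```bash
python3 -m crank '[{"tx":0,"ty":0,"tz":0.5,"turn":0},{"tx":0,"ty":0,"tz":1,"turn":0},{"tx":0,"ty":0,"tz":1,"turn":0}]'
```

```text
time: 8.1
position: [0.4558, -0.0915, 0.0324]
tool_rot: [3.141, 0.054, -0.0]
ft_force: [0.6, -0.2, -1.0]
grip_width: 0.508
grip_force: 20.0
```

```bash
python3 -m crank '[{"tx":0,"ty":0,"tz":0.5,"turn":0},{"tx":0,"ty":0,"tz":1,"turn":0},{"tx":0,"ty":0,"tz":1,"turn":0}]'
python3 -m crank '[{"tx":0,"ty":0,"tz":0.3,"turn":0},{"tx":0,"ty":0,"tz":0.5,"turn":0},{"tx":0,"ty":0,"tz":0.5,"turn":0}]'
```

```text
time: 8.48
position: [0.4558, -0.0916, 0.0315]
tool_rot: [3.141, 0.054, -0.0]
ft_force: [0.3, 0.4, -1.4]
grip_width: 0.503
grip_force: 20.0
time: 8.85
position: [0.4558, -0.0916, 0.0314]
tool_rot: [3.141, 0.054, -0.0]
ft_force: [-2.8, 1.2, 5.2]
grip_width: 0.504
grip_force: 20.0
```

Contact is felt at z = .0314, as predicted. I'll release and retract towards C.

```bash
python3 -m crank '[{"tx":0,"ty":0,"tz":0,"turn":0},{"tx":0,"ty":0,"tz":0,"turn":0},{"tx":0,"ty":0,"tz":0,"turn":0},{"tx":0,"ty":0,"tz":0,"turn":0}]' 75 20
python3 -m crank '[{"tx":0,"ty":0,"tz":-40,"turn":0},{"tx":0,"ty":0,"tz":-80,"turn":0},{"tx":0,"ty":0,"tz":-100,"turn":0},{"tx":0,"ty":0,"tz":-100,"turn":0}]' 87
python3 - <<'E'
from h import *
look((.505,-.457),(.345,-.316))
go(.506,-.458,.13,.7);go(.345,-.316,.13,1.7)
E
```

```text
time: 9.35
position: [0.4558, -0.0915, 0.0309]
tool_rot: [3.141, 0.054, -0.0]
ft_force: [0.2, 0.1, 0.1]
grip_width: 0.832
grip_force: 0.0
time: 9.85
position: [0.4571, -0.0919, 0.1324]
tool_rot: [3.14, 0.054, 0.006]
ft_force: [0.2, -1.1, -0.6]
grip_width: 0.998
grip_force: 0.0
scene [{'c': (506.8, -456.9), 'LW': (103, 50), 'ang': 1.9, 'ztop': 42.7, 'n': 398}, {'c': (384.0, -317.0), 'LW': (53, 33), 'ang': 74.0, 'ztop': 43.2, 'n': 107}]
top [{'c': (504.9, -457.4), 'LW': (98, 45), 'ang': 1.1, 'ztop': 42.6, 'n': 340}, {'c': (342.7, -316.7), 'LW': (98, 45), 'ang': 1.7, 'ztop': 41.8, 'n': 336}]
tx 38.1 ty 368.0 tz 0.2 turn 0.25
tx -117.9 ty 220.6 tz 0.2 turn 0.05
```

```bash
python3 -m crank '[{"tx":10,"ty":60,"tz":0,"turn":0},{"tx":20,"ty":120,"tz":0,"turn":0.2},{"tx":25,"ty":180,"tz":0,"turn":0.2},{"tx":30,"ty":240,"tz":0,"turn":0.2},{"tx":34,"ty":300,"tz":0,"turn":0.2}]'
python3 -m crank '[{"tx":4,"ty":68,"tz":0,"turn":0},{"tx":4,"ty":68,"tz":0,"turn":0},{"tx":4,"ty":68,"tz":20,"turn":0},{"tx":4,"ty":68,"tz":40,"turn":0},{"tx":4,"ty":68,"tz":40,"turn":0}]'
python3 - <<'E'
from h import *
look((.505,-.457))
go(.506,-.4575,.027,1.1)
E
```

```text
time: 10.58
position: [0.4995, -0.3914, 0.1287]
tool_rot: [-3.14, -0.027, 0.004]
ft_force: [1.5, -0.7, 0.7]
grip_width: 1.004
grip_force: 0.0
time: 11.2
position: [0.5041, -0.4548, 0.0874]
tool_rot: [-3.137, -0.03, 0.007]
ft_force: [-0.4, 0.0, 0.3]
grip_width: 0.998
grip_force: 0.0
scene [{'c': (507.2, -457.2), 'LW': (105, 47), 'ang': 1.4, 'ztop': 42.4, 'n': 318}]
top [{'c': (475.5, -445.7), 'LW': (40, 19), 'ang': -5.4, 'ztop': 41.5, 'n': 34}]
tx 0.5 ty 0.7 tz 63.5 turn -0.01
```

```bash
python3 -m crank '[{"tx":0,"ty":1,"tz":30,"turn":0},{"tx":0,"ty":1,"tz":50,"turn":0},{"tx":0,"ty":1,"tz":62,"turn":0},{"tx":0,"ty":1,"tz":62,"turn":0},{"tx":0,"ty":1,"tz":62,"turn":0}]'
python3 -m crank '[{"tx":0,"ty":0,"tz":0,"turn":0},{"tx":0,"ty":0,"tz":0,"turn":0},{"tx":0,"ty":0,"tz":0,"turn":0},{"tx":0,"ty":0,"tz":0,"turn":0},{"tx":0,"ty":0,"tz":0,"turn":0}]' 30 20
python3 -m crank '[{"tx":0,"ty":0,"tz":0,"turn":0},{"tx":0,"ty":0,"tz":0,"turn":0}]'
python3 -m crank '[{"tx":0,"ty":0,"tz":-30,"turn":0},{"tx":0,"ty":0,"tz":-70,"turn":0},{"tx":0,"ty":0,"tz":-110,"turn":0},{"tx":0,"ty":0,"tz":-130,"turn":0},{"tx":0,"ty":0,"tz":-130,"turn":0}]'
python3 - <<'E'
from h import *
look((.455,-.093))
print(go(.452,.107,.155,2))
E
```

```text
time: 11.92
position: [0.5058, -0.4595, 0.0299]
tool_rot: [3.14, 0.026, 0.002]
ft_force: [0.7, -1.1, 1.0]
grip_width: 1.0
grip_force: 0.0
time: 12.55
position: [0.5052, -0.4591, 0.029]
tool_rot: [-3.141, -0.026, 0.0]
ft_force: [0.4, 0.9, 1.4]
grip_width: 0.519
grip_force: 0.1
time: 12.8
position: [0.5052, -0.459, 0.029]
tool_rot: [-3.141, -0.026, 0.0]
ft_force: [0.1, -0.5, 0.7]
grip_width: 0.506
grip_force: 20.0
time: 13.42
position: [0.5058, -0.4597, 0.1602]
tool_rot: [3.14, 0.026, 0.003]
ft_force: [0.5, -0.0, -1.9]
grip_width: 0.504
grip_force: 20.0
scene [{'c': (452.3, -92.0), 'LW': (105, 47), 'ang': 2.3, 'ztop': 46.6, 'n': 539}]
top [{'c': (450.1, -91.4), 'LW': (97, 44), 'ang': 1.7, 'ztop': 46.7, 'n': 326}]
tx -42.9 ty -566.3 tz 2.1 turn -0.21
(0.452, 0.107, 0.155, np.float64(1.9999999999999938))
```

```bash
python3 -m crank '[{"tx":-10,"ty":-60,"tz":0,"turn":0},{"tx":-20,"ty":-120,"tz":0,"turn":-0.2},{"tx":-30,"ty":-180,"tz":0,"turn":-0.2},{"tx":-40,"ty":-240,"tz":0,"turn":-0.2},{"tx":-42,"ty":-300,"tz":0,"turn":-0.2}]'
python3 -m crank '[{"tx":0,"ty":-60,"tz":0,"turn":0},{"tx":0,"ty":-120,"tz":0,"turn":0},{"tx":0,"ty":-180,"tz":0,"turn":0},{"tx":0,"ty":-240,"tz":0,"turn":0},{"tx":0,"ty":-266,"tz":0,"turn":0}]'
python3 -m crank '[{"tx":0,"ty":0,"tz":0,"turn":0},{"tx":0,"ty":0,"tz":0,"turn":0}]'
python3 - <<'E'
from h import *
print(go(.453,.107,.036,2))
E
```

```text
time: 14.15
position: [0.4561, -0.1578, 0.1569]
tool_rot: [-3.14, -0.053, 0.005]
ft_force: [2.0, 0.6, -1.4]
grip_width: 0.502
grip_force: 20.0
time: 14.78
position: [0.4471, 0.1096, 0.1574]
tool_rot: [-3.14, -0.062, 0.004]
ft_force: [1.0, -0.5, -2.1]
grip_width: 0.503
grip_force: 20.0
time: 15.02
position: [0.4484, 0.1047, 0.1577]
tool_rot: [3.14, 0.052, -0.004]
ft_force: [0.9, 0.1, -1.8]
grip_width: 0.507
grip_force: 20.0
tx 4.7 ty -2.2 tz 121.7 turn -0.02
(0.453, 0.107, 0.036, np.float64(2.0000000000000053))
```

```bash
python3 -m crank '[{"tx":5,"ty":-2,"tz":40,"turn":0},{"tx":5,"ty":-2,"tz":80,"turn":0},{"tx":5,"ty":-2,"tz":110,"turn":0},{"tx":5,"ty":-2,"tz":120,"turn":0},{"tx":5,"ty":-2,"tz":121,"turn":0}]'
python3 -m crank '[{"tx":0,"ty":0,"tz":0.5,"turn":0},{"tx":0,"ty":0,"tz":1,"turn":0},{"tx":0,"ty":0,"tz":1.5,"turn":0},{"tx":0,"ty":0,"tz":1.5,"turn":0}]'
```

```text
time: 15.65
position: [0.4539, 0.1072, 0.0377]
tool_rot: [3.141, 0.051, -0.002]
ft_force: [-0.4, -0.5, -1.4]
grip_width: 0.505
grip_force: 20.0
time: 16.15
position: [0.4542, 0.1081, 0.0367]
tool_rot: [3.141, 0.054, 0.001]
ft_force: [0.5, 0.3, -0.9]
grip_width: 0.505
grip_force: 20.0
```

```bash
python3 -m crank '[{"tx":0,"ty":0,"tz":1,"turn":0},{"tx":0,"ty":0,"tz":2,"turn":0},{"tx":0,"ty":0,"tz":2,"turn":0},{"tx":0,"ty":0,"tz":2,"turn":0}]'
python3 -m crank '[{"tx":0,"ty":0,"tz":0.5,"turn":0},{"tx":0,"ty":0,"tz":1,"turn":0},{"tx":0,"ty":0,"tz":1,"turn":0}]'
python3 -m crank '[{"tx":0,"ty":0,"tz":0.3,"turn":0},{"tx":0,"ty":0,"tz":0.5,"turn":0},{"tx":0,"ty":0,"tz":0.5,"turn":0}]'
```

```text
time: 16.65
position: [0.454, 0.1081, 0.0344]
tool_rot: [3.141, 0.054, -0.0]
ft_force: [0.1, -0.2, -1.3]
grip_width: 0.507
grip_force: 20.0
time: 17.02
position: [0.454, 0.1081, 0.0334]
tool_rot: [3.141, 0.054, -0.0]
ft_force: [-0.2, 0.3, -2.4]
grip_width: 0.505
grip_force: 20.0
time: 17.4
position: [0.454, 0.1081, 0.0329]
tool_rot: [3.141, 0.054, -0.0]
ft_force: [0.7, -0.5, -2.1]
grip_width: 0.504
grip_force: 20.0
```

```bash
python3 -m crank '[{"tx":0,"ty":0,"tz":0.3,"turn":0},{"tx":0,"ty":0,"tz":0.5,"turn":0},{"tx":0,"ty":0,"tz":0.5,"turn":0}]'
```

```text
time: 17.77
position: [0.4541, 0.1081, 0.0329]
tool_rot: [3.141, 0.054, -0.0]
ft_force: [-2.1, -0.0, 5.6]
grip_width: 0.508
grip_force: 20.0
```

```bash
python3 -m crank '[{"tx":0,"ty":0,"tz":0,"turn":0},{"tx":0,"ty":0,"tz":0,"turn":0},{"tx":0,"ty":0,"tz":0,"turn":0},{"tx":0,"ty":0,"tz":0,"turn":0}]' 75 20
python3 -m crank '[{"tx":0,"ty":0,"tz":-40,"turn":0},{"tx":0,"ty":0,"tz":-80,"turn":0},{"tx":0,"ty":0,"tz":-100,"turn":0},{"tx":0,"ty":0,"tz":-100,"turn":0}]' 87
python3 - <<'E'
from h import *
look((.345,-.316),(.451,-.092),(.451,.108))
go(.345,-.3165,.13,1.7)
for q in("gun","trigger_pad"):
  for n in("top","scene"):
    print(q,n,[(np.round(x["xyz"],4).tolist(),round(x["confidence"],2)) for x in ctrl.mark_of(n,q)])
E
```

```text
time: 18.27
position: [0.454, 0.1081, 0.0324]
tool_rot: [3.141, 0.054, 0.0]
ft_force: [1.0, -0.1, -0.3]
grip_width: 0.833
grip_force: 0.0
time: 18.77
position: [0.4553, 0.1083, 0.1339]
tool_rot: [3.141, 0.054, 0.006]
ft_force: [0.6, -0.7, -0.4]
grip_width: 0.995
grip_force: 0.0
scene [{'c': (345.8, -317.4), 'LW': (103, 50), 'ang': 2.1, 'ztop': 42.6, 'n': 371}, {'c': (452.2, -92.5), 'LW': (106, 48), 'ang': 2.2, 'ztop': 46.5, 'n': 540}, {'c': (455.4, 108.6), 'LW': (103, 46), 'ang': 2.0, 'ztop': 46.6, 'n': 630}]
top [{'c': (342.6, -316.2), 'LW': (98, 45), 'ang': 0.7, 'ztop': 42.0, 'n': 338}, {'c': (450.2, -91.7), 'LW': (97, 44), 'ang': 1.3, 'ztop': 46.5, 'n': 327}, {'c': (447.5, 100.0), 'LW': (88, 28), 'ang': 2.5, 'ztop': 46.7, 'n': 123}]
tx -123.0 ty 420.4 tz 1.7 turn 0.05
gun top [([0.6336, -0.0148, 0.0024], 0.68), ([0.6144, -0.0137, 0.1448], 0.41)]
gun scene [([0.6723, -0.2396, -0.0028], 0.61), ([0.6356, -0.0079, -0.0018], 0.57)]
trigger_pad top [([0.4495, -0.089, 0.005], 0.41)]
trigger_pad scene [([0.6132, -0.0109, 0.1453], 0.65)]
```

```bash
python3 -m crank '[{"tx":0,"ty":60,"tz":0,"turn":0},{"tx":0,"ty":120,"tz":0,"turn":0},{"tx":0,"ty":180,"tz":0,"turn":0},{"tx":0,"ty":240,"tz":0,"turn":0},{"tx":0,"ty":300,"tz":0,"turn":0}]'
python3 -m crank '[{"tx":-30,"ty":40,"tz":0,"turn":0},{"tx":-60,"ty":80,"tz":0,"turn":0},{"tx":-90,"ty":110,"tz":0,"turn":0},{"tx":-123,"ty":120,"tz":0,"turn":0},{"tx":-123,"ty":120,"tz":0,"turn":0}]'
python3 -m crank '[{"tx":0,"ty":0,"tz":20,"turn":0},{"tx":0,"ty":0,"tz":40,"turn":0},{"tx":0,"ty":0,"tz":40,"turn":0},{"tx":0,"ty":0,"tz":40,"turn":0}]'
python3 - <<'E'
from h import *
look((.345,-.3165))
go(.345,-.3165,.027,1.7)
E
```

```text
time: 19.7
position: [0.4639, -0.1934, 0.1318]
tool_rot: [-3.141, -0.054, 0.001]
ft_force: [1.6, 0.6, 0.2]
grip_width: 0.995
grip_force: 0.0
time: 20.32
position: [0.3426, -0.3169, 0.1315]
tool_rot: [-3.14, -0.046, 0.004]
ft_force: [0.1, 1.1, -0.3]
grip_width: 1.003
grip_force: 0.0
time: 20.82
position: [0.3463, -0.3156, 0.0928]
tool_rot: [3.141, 0.055, 0.001]
ft_force: [0.1, 1.1, 0.9]
grip_width: 1.001
grip_force: 0.0
scene [{'c': (346.4, -316.9), 'LW': (106, 48), 'ang': 2.3, 'ztop': 42.3, 'n': 328}]
top ['hidden']
tx -1.3 ty 0.4 tz 66.3 turn 0.06
```

```bash
python3 -m crank '[{"tx":-1,"ty":0,"tz":30,"turn":0},{"tx":-1,"ty":0,"tz":50,"turn":0},{"tx":-1,"ty":0,"tz":65,"turn":0},{"tx":-1,"ty":0,"tz":65,"turn":0},{"tx":-1,"ty":0,"tz":65,"turn":0}]'
python3 -m crank '[{"tx":0,"ty":0,"tz":0,"turn":0},{"tx":0,"ty":0,"tz":0,"turn":0},{"tx":0,"ty":0,"tz":0,"turn":0},{"tx":0,"ty":0,"tz":0,"turn":0},{"tx":0,"ty":0,"tz":0,"turn":0}]' 30 20
python3 -m crank '[{"tx":0,"ty":0,"tz":0,"turn":0},{"tx":0,"ty":0,"tz":0,"turn":0}]'
python3 -m crank '[{"tx":0,"ty":0,"tz":-30,"turn":0},{"tx":0,"ty":0,"tz":-70,"turn":0},{"tx":0,"ty":0,"tz":-110,"turn":0},{"tx":0,"ty":0,"tz":-130,"turn":0},{"tx":0,"ty":0,"tz":-130,"turn":0}]'
python3 - <<'E'
from h import *
look((.451,-.093),(.453,.108))
print(go(.453,.007,.157,2))
E
```

```text
time: 21.55
position: [0.3451, -0.3164, 0.0283]
tool_rot: [3.14, 0.054, 0.002]
ft_force: [0.2, -0.6, 0.5]
grip_width: 1.003
grip_force: 0.0
time: 22.18
position: [0.3445, -0.3159, 0.0275]
tool_rot: [3.141, 0.054, 0.0]
ft_force: [-0.4, -0.4, 0.5]
grip_width: 0.514
grip_force: 0.5
time: 22.42
position: [0.3445, -0.316, 0.0275]
tool_rot: [3.141, 0.054, 0.0]
ft_force: [0.2, -0.8, 1.4]
grip_width: 0.502
grip_force: 20.0
time: 23.05
position: [0.3452, -0.3164, 0.1587]
tool_rot: [3.139, 0.054, 0.003]
ft_force: [-0.0, 0.5, -2.3]
grip_width: 0.504
grip_force: 20.0
scene [{'c': (453.8, -91.9), 'LW': (103, 47), 'ang': 0.6, 'ztop': 46.7, 'n': 536}, {'c': (455.4, 108.0), 'LW': (104, 45), 'ang': 2.5, 'ztop': 46.9, 'n': 639}]
top [{'c': (450.0, -91.7), 'LW': (97, 44), 'ang': 1.3, 'ztop': 46.6, 'n': 325}, {'c': (452.6, 107.4), 'LW': (99, 42), 'ang': 2.6, 'ztop': 46.9, 'n': 337}]
tx 120.1 ty -318.4 tz -0.6 turn -0.01
(0.453, 0.007, 0.157, np.float64(1.999999999999994))
```

```bash
python3 -m crank '[{"tx":40,"ty":-30,"tz":0,"turn":0},{"tx":80,"ty":-60,"tz":0,"turn":0},{"tx":110,"ty":-100,"tz":0,"turn":0},{"tx":120,"ty":-150,"tz":0,"turn":0},{"tx":120,"ty":-200,"tz":0,"turn":0}]'
python3 -m crank '[{"tx":0,"ty":-50,"tz":0,"turn":0},{"tx":0,"ty":-100,"tz":0,"turn":0},{"tx":0,"ty":-118,"tz":0,"turn":0},{"tx":0,"ty":-118,"tz":0,"turn":0},{"tx":0,"ty":-118,"tz":0,"turn":0}]'
python3 - <<'E'
from h import *
print(go(.453,.008,.036,2))
E
```

```text
time: 23.78
position: [0.4571, -0.1096, 0.1555]
tool_rot: [-3.139, -0.055, 0.004]
ft_force: [0.6, -0.5, -0.8]
grip_width: 0.507
grip_force: 20.0
time: 24.4
position: [0.453, 0.0047, 0.1565]
tool_rot: [3.141, 0.052, -0.003]
ft_force: [-0.1, -0.3, -2.1]
grip_width: 0.505
grip_force: 20.0
tx 0.1 ty -3.2 tz 120.5 turn -0.02
(0.453, 0.008, 0.036, np.float64(2.0000000000000027))
```

```bash
python3 -m crank '[{"tx":0,"ty":-2,"tz":40,"turn":0},{"tx":0,"ty":-2,"tz":80,"turn":0},{"tx":0,"ty":-2,"tz":110,"turn":0},{"tx":0,"ty":-2,"tz":121,"turn":0},{"tx":0,"ty":-2,"tz":122,"turn":0}]'
python3 -m crank '[{"tx":0,"ty":0,"tz":1,"turn":0},{"tx":0,"ty":0,"tz":1.5,"turn":0},{"tx":0,"ty":0,"tz":1.5,"turn":0},{"tx":0,"ty":0,"tz":1.5,"turn":0}]'
```

```text
time: 25.02
position: [0.4533, 0.0073, 0.0351]
tool_rot: [-3.141, -0.052, 0.002]
ft_force: [0.4, 1.4, -1.0]
grip_width: 0.504
grip_force: 20.0
time: 25.52
position: [0.4537, 0.008, 0.0343]
tool_rot: [3.141, 0.054, 0.001]
ft_force: [-1.2, -0.8, -1.3]
grip_width: 0.505
grip_force: 20.0
```

```bash
python3 -m crank '[{"tx":0,"ty":0,"tz":1,"turn":0},{"tx":0,"ty":0,"tz":2,"turn":0},{"tx":0,"ty":0,"tz":2,"turn":0},{"tx":0,"ty":0,"tz":2,"turn":0}]'
python3 -m crank '[{"tx":0,"ty":0,"tz":0.4,"turn":0},{"tx":0,"ty":0,"tz":0.7,"turn":0},{"tx":0,"ty":0,"tz":0.7,"turn":0}]'
python3 -m crank '[{"tx":0,"ty":0,"tz":0.3,"turn":0},{"tx":0,"ty":0,"tz":0.4,"turn":0},{"tx":0,"ty":0,"tz":0.4,"turn":0}]'
```

```text
time: 26.02
position: [0.4534, 0.0081, 0.0319]
tool_rot: [3.141, 0.054, -0.0]
ft_force: [-0.4, 0.3, -2.7]
grip_width: 0.508
grip_force: 20.0
time: 26.4
position: [0.4535, 0.008, 0.0315]
tool_rot: [3.141, 0.054, -0.0]
ft_force: [-1.5, 0.2, 3.1]
grip_width: 0.505
grip_force: 20.0
time: 26.78
position: [0.4535, 0.0081, 0.0315]
tool_rot: [3.141, 0.054, -0.0]
ft_force: [-3.1, -0.4, 7.3]
grip_width: 0.503
grip_force: 20.0
```

```bash
python3 -m crank '[{"tx":0,"ty":0,"tz":0,"turn":0},{"tx":0,"ty":0,"tz":0,"turn":0},{"tx":0,"ty":0,"tz":0,"turn":0},{"tx":0,"ty":0,"tz":0,"turn":0}]' 75 20
python3 -m crank '[{"tx":0,"ty":0,"tz":-50,"turn":0},{"tx":0,"ty":0,"tz":-100,"turn":0},{"tx":0,"ty":0,"tz":-150,"turn":0},{"tx":0,"ty":0,"tz":-200,"turn":0},{"tx":0,"ty":0,"tz":-220,"turn":0}]' 87
python3 -m crank '[{"tx":0,"ty":60,"tz":0,"turn":0},{"tx":0,"ty":120,"tz":0,"turn":0},{"tx":0,"ty":150,"tz":0,"turn":0},{"tx":0,"ty":150,"tz":0,"turn":0}]'
python3 - <<'E'
from h import *
look((.451,-.093),(.453,.008),(.453,.108))
for n in("top","scene"):
    im,d,p=shot(n); np.savez(n+"1.npz",im=im,d=d,p=p)
    for q in("gun","trigger_pad"):
        print(q,n,[(np.round(x["xyz"],4).tolist(),round(x["confidence"],2)) for x in ctrl.mark_of(n,q)])
    for zr in((.168,.19),(.1,.165)):
        m=(np.hypot(p[...,0]-.635,p[...,1]+.012)<.06)&(p[...,2]>zr[0])&(p[...,2]<zr[1])
        print(zr,cv2.minAreaRect((p[m][:,:2]*1000).astype(np.float32)),m.sum())
    if n=="top":
        m=(np.hypot(p[...,0]-.6,p[...,1]+.012)<.09)&(p[...,2]>.05)
        v,u=np.nonzero(m); c=im[v.min()-12:v.max()+12,u.min()-30:u.max()+30]
        a=cv2.resize(c,None,fx=8,fy=8,interpolation=2)
    else:
        m=(np.hypot(p[...,0]-.6,p[...,1]+.012)<.09)&(p[...,2]>.05)
        v,u=np.nonzero(m); c=im[v.min()-12:v.max()+12,u.min()-30:u.max()+30]
        b=cv2.resize(c,None,fx=5,fy=5,interpolation=2)
    print(n,v.min()-12,u.min()-30,c.shape)
cv2.imwrite("pics/g1.png",a[:600,:800,::-1]);cv2.imwrite("pics/g2.png",b[:600,:800,::-1])
E
```

```text
time: 27.28
position: [0.4534, 0.008, 0.0308]
tool_rot: [3.141, 0.054, -0.0]
ft_force: [0.1, 0.8, 0.3]
grip_width: 0.829
grip_force: 0.0
time: 27.9
position: [0.4548, 0.0082, 0.2542]
tool_rot: [3.14, 0.054, 0.008]
ft_force: [0.4, 0.0, -0.7]
grip_width: 0.998
grip_force: 0.0
time: 28.4
position: [0.458, -0.1446, 0.2504]
tool_rot: [-3.141, -0.046, 0.001]
ft_force: [0.1, 0.8, -0.6]
grip_width: 0.997
grip_force: 0.0
scene [{'c': (452.9, -91.7), 'LW': (104, 49), 'ang': 3.4, 'ztop': 46.7, 'n': 543}, {'c': (455.2, 8.1), 'LW': (104, 46), 'ang': 0.7, 'ztop': 46.5, 'n': 592}, {'c': (455.8, 108.4), 'LW': (102, 46), 'ang': 1.8, 'ztop': 46.9, 'n': 633}]
top ['hidden', {'c': (452.2, 7.7), 'LW': (97, 43), 'ang': 1.8, 'ztop': 45.7, 'n': 325}, {'c': (452.6, 107.5), 'LW': (99, 43), 'ang': 2.5, 'ztop': 46.6, 'n': 338}]
gun top [([0.6321, -0.0136, 0.0012], 0.6)]
trigger_pad top [([0.6176, -0.0141, 0.1456], 0.4)]
(0.168, 0.19) ((635.6495361328125, -11.029010772705078), (52.22761154174805, 20.757728576660156), 1.048831582069397) 57
(0.1, 0.165) ((631.305908203125, -11.679136276245117), (24.005229949951172, 47.22461700439453), 88.85369873046875) 46
top 125 251 (64, 76, 3)
gun scene [([0.639, -0.0112, 0.0002], 0.74)]
trigger_pad scene [([0.6123, -0.0127, 0.1482], 0.71)]
(0.168, 0.19) ((641.6829223632812, -10.901727676391602), (26.443933486938477, 45.379615783691406), 87.18640899658203) 107
(0.1, 0.165) ((639.2573852539062, -9.474886894226074), (25.63509750366211, 57.065067291259766), 88.16561889648438) 373
scene 218 245 (70, 109, 3)
```

View pics/g1.png

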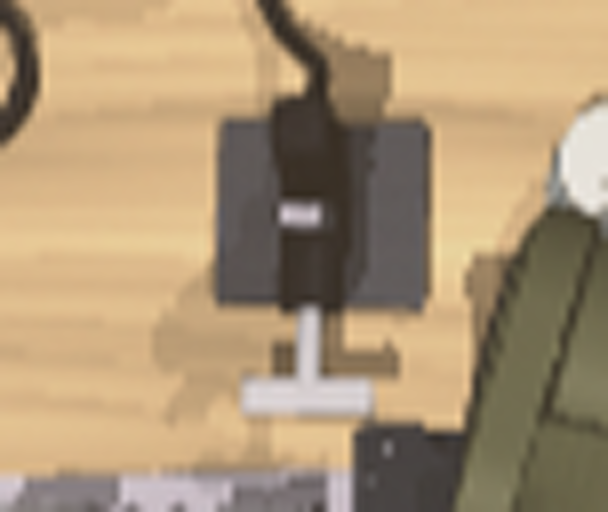

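View pics/g2.png

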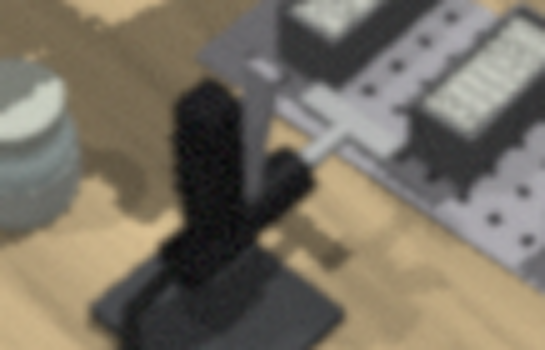

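The gun grip's back is at x≈.663 and the lever tip's front at ≈.607, so its origin is ≈(.635,-.012) with yaw ≈2°. All three cassettes stand on the plate.

```bash
python3 - <<'E'
from h import *
print(np.round(ctrl.get_state()["joint_positions"],2))
go(.637,-.012,.25,92); go(.637,-.012,.25,-88)
go(.637,-.012,.25,2)
E
```

```text
[ 0.64 -0.03 -0.38  1.83 -0.01  1.34 -1.28]
tx 182.8 ty -122.4 tz 1.0 turn -17.99
tx 182.8 ty -122.4 tz 1.0 turn -17.99
tx 182.8 ty -122.4 tz 1.0 turn 0.01
```

```bash
python3 -m crank '[{"tx":40,"ty":-25,"tz":0,"turn":-2},{"tx":80,"ty":-50,"tz":0,"turn":-4},{"tx":120,"ty":-75,"tz":0,"turn":-6},{"tx":150,"ty":-100,"tz":0,"turn":-8},{"tx":183,"ty":-122,"tz":0,"turn":-10}]'
python3 -m crank '[{"tx":0,"ty":0,"tz":0,"turn":-2},{"tx":0,"ty":0,"tz":0,"turn":-4},{"tx":0,"ty":0,"tz":0,"turn":-6},{"tx":0,"ty":0,"tz":0,"turn":-8},{"tx":0,"ty":0,"tz":0,"turn":-8}]'
python3 -m crank '[{"tx":0,"ty":0,"tz":0,"turn":0},{"tx":0,"ty":0,"tz":0,"turn":0}]'
python3 - <<'E'
from h import *
print(np.round(ctrl.get_state()["joint_positions"],2))
print(go(.637,-.012,.19,92))
E
```

```text
time: 29.42
position: [0.6382, -0.012, 0.2509]
tool_rot: [-2.819, -1.386, -0.0]
ft_force: [0.6, -0.3, 0.7]
grip_width: 0.994
grip_force: 0.0
time: 30.05
position: [0.6372, -0.0132, 0.2508]
tool_rot: [-2.184, -2.258, -0.0]
ft_force: [-0.2, 0.3, 0.1]
grip_width: 0.998
grip_force: 0.0
time: 30.3
position: [0.6373, -0.0136, 0.2509]
tool_rot: [2.185, 2.257, -0.0]
ft_force: [-0.5, -0.1, 0.0]
grip_width: 0.998
grip_force: 0.0
[ 0.49  0.36 -0.67  1.45  0.22  1.41 -0.14]
tx 1.6 ty -0.2 tz 60.9 turn -0.02
(0.637, -0.012, 0.19, np.float64(92.0))
```

```bash
python3 -m crank '[{"tx":2,"ty":0,"tz":30,"turn":0},{"tx":2,"ty":0,"tz":55,"turn":0},{"tx":2,"ty":0,"tz":60,"turn":0},{"tx":2,"ty":0,"tz":65,"turn":0},{"tx":2,"ty":0,"tz":70,"turn":0}]'
python3 - <<'E'
from h import *
im,d,p=shot("scene"); m=(np.hypot(p[...,0]-.6,p[...,1]+.012)<.09)&(p[...,2]>.05)
cv2.imwrite("pics/g3.png",cv2.resize(im[160:290,230:370],None,fx=4,fy=4,interpolation=2)[...,::-1])
E
```

```text
time: 30.92
position: [0.6379, -0.0116, 0.1818]
tool_rot: [2.182, 2.258, 0.002]
ft_force: [-0.8, -0.4, -0.3]
grip_width: 0.999
grip_force: 0.0
```

View pics/g3.png

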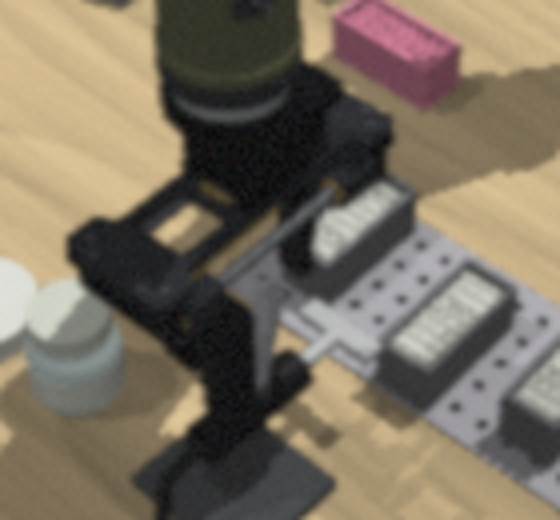

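The fingers straddle the grip and lever: the back finger is at (235,330) in the crop, the front one at (295,235). I'll descend and centre.

```bash
python3 -m crank '[{"tx":0,"ty":0,"tz":15,"turn":0},{"tx":0,"ty":0,"tz":30,"turn":0},{"tx":0,"ty":0,"tz":39,"turn":0},{"tx":0,"ty":0,"tz":39,"turn":0}]'
python3 -m crank '[{"tx":0,"ty":4,"tz":0,"turn":0},{"tx":0,"ty":8,"tz":0,"turn":0},{"tx":0,"ty":8,"tz":0,"turn":0}]'
```

```text
time: 31.48
position: [0.6365, -0.0117, 0.1406]
tool_rot: [-2.182, -2.258, 0.002]
ft_force: [-0.1, 0.5, 0.4]
grip_width: 0.998
grip_force: 0.0
time: 31.85
position: [0.6458, -0.0113, 0.1422]
tool_rot: [2.183, 2.259, 0.001]
ft_force: [0.1, 0.6, 0.6]
grip_width: 0.998
grip_force: 0.0
```

```bash
python3 -m crank '[{"tx":0,"ty":0,"tz":0,"turn":0},{"tx":0,"ty":0,"tz":0,"turn":0},{"tx":0,"ty":0,"tz":0,"turn":0},{"tx":0,"ty":0,"tz":0,"turn":0},{"tx":0,"ty":0,"tz":0,"turn":0}]' 30 25
python3 -m crank '[{"tx":0,"ty":0,"tz":0,"turn":0},{"tx":0,"ty":0,"tz":0,"turn":0},{"tx":0,"ty":0,"tz":0,"turn":0}]'
```

```text
time: 32.48
position: [0.6443, -0.0116, 0.1419]
tool_rot: [-2.182, -2.258, 0.003]
ft_force: [-4.8, -2.1, 5.0]
grip_width: 0.517
grip_force: 3.0
time: 32.85
position: [0.646, -0.0116, 0.142]
tool_rot: [2.183, 2.258, 0.002]
ft_force: [3.0, -0.0, -0.0]
grip_width: 0.421
grip_force: 25.0
```

Opening is 36.6 mm, against an expected 37 mm at home, so the lever is home. I'll hold, release, and repeat.

```bash
Z='{"tx":0,"ty":0,"tz":0,"turn":0}'; 
python3 -m crank '[{"tx":0,"ty":0,"tz":0,"turn":0},{"tx":0,"ty":0,"tz":0,"turn":0},{"tx":0,"ty":0,"tz":0,"turn":0},{"tx":0,"ty":0,"tz":0,"turn":0},{"tx":0,"ty":0,"tz":0,"turn":0}]'
python3 -m crank '[{"tx":0,"ty":0,"tz":0,"turn":0},{"tx":0,"ty":0,"tz":0,"turn":0},{"tx":0,"ty":0,"tz":0,"turn":0},{"tx":0,"ty":0,"tz":0,"turn":0},{"tx":0,"ty":0,"tz":0,"turn":0}]'
python3 -m crank '[{"tx":0,"ty":0,"tz":0,"turn":0},{"tx":0,"ty":0,"tz":0,"turn":0},{"tx":0,"ty":0,"tz":0,"turn":0},{"tx":0,"ty":0,"tz":0,"turn":0},{"tx":0,"ty":0,"tz":0,"turn":0}]'
python3 -m crank '[{"tx":0,"ty":0,"tz":0,"turn":0},{"tx":0,"ty":0,"tz":0,"turn":0},{"tx":0,"ty":0,"tz":0,"turn":0}]'
python3 -m crank '[{"tx":0,"ty":0,"tz":0,"turn":0},{"tx":0,"ty":0,"tz":0,"turn":0},{"tx":0,"ty":0,"tz":0,"turn":0},{"tx":0,"ty":0,"tz":0,"turn":0},{"tx":0,"ty":0,"tz":0,"turn":0}]' 87 25
python3 -m crank '[{"tx":0,"ty":0,"tz":0,"turn":0},{"tx":0,"ty":0,"tz":0,"turn":0},{"tx":0,"ty":0,"tz":0,"turn":0},{"tx":0,"ty":0,"tz":0,"turn":0},{"tx":0,"ty":0,"tz":0,"turn":0}]'
python3 - <<'E'
from h import *
im,d,p=shot("scene")
cv2.imwrite("pics/g4.png",cv2.resize(im[160:290,230:370],None,fx=4,fy=4,interpolation=2)[...,::-1])
look((.451,-.093),(.453,.008),(.453,.108))
E
```

```text
time: 33.48
position: [0.6459, -0.0116, 0.142]
tool_rot: [2.183, 2.258, 0.002]
ft_force: [4.3, -0.4, -1.1]
grip_width: 0.424
grip_force: 25.0
time: 34.1
position: [0.6459, -0.0116, 0.142]
tool_rot: [2.182, 2.258, 0.002]
ft_force: [4.6, -0.3, -1.7]
grip_width: 0.421
grip_force: 25.0
time: 34.72
position: [0.6459, -0.0116, 0.142]
tool_rot: [2.182, 2.258, 0.002]
ft_force: [5.1, -1.0, -1.0]
grip_width: 0.422
grip_force: 25.0
time: 35.1
position: [0.6459, -0.0116, 0.142]
tool_rot: [2.182, 2.258, 0.002]
ft_force: [5.3, -0.3, -0.4]
grip_width: 0.428
grip_force: 25.0
time: 35.72
position: [0.6459, -0.011, 0.1421]
tool_rot: [2.182, 2.259, 0.002]
ft_force: [-0.4, -0.0, -0.8]
grip_width: 0.905
grip_force: 0.0
time: 36.35
position: [0.6452, -0.0114, 0.1418]
tool_rot: [2.183, 2.259, -0.0]
ft_force: [0.0, 0.4, -0.1]
grip_width: 0.999
grip_force: 0.0
scene [{'c': (449.4, -79.4), 'LW': (110, 42), 'ang': 17.8, 'ztop': 46.2, 'n': 182}, {'c': (476.9, 18.8), 'LW': (101, 47), 'ang': 2.1, 'ztop': 46.8, 'n': 573}, {'c': (457.3, 82.6), 'LW': (102, 96), 'ang': 3.2, 'ztop': 47.0, 'n': 714}]
top ['hidden', {'c': (472.9, 30.9), 'LW': (96, 22), 'ang': 3.7, 'ztop': 47.2, 'n': 121}, {'c': (453.0, 80.9), 'LW': (100, 96), 'ang': 1.2, 'ztop': 46.6, 'n': 368}]
```

View pics/g4.png

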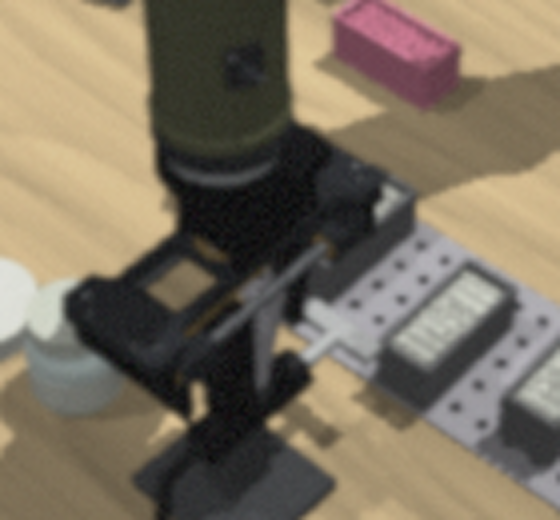

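The crop shows the lever sprung back. The readings taken just after it, however, say the middle cassette has moved, so I'll check again.

```bash
python3 - <<'E'
from h import *
look((.451,-.093),(.47,.025),(.453,.108))
im,d,p=shot("scene","s5.png")
s=ctrl.get_state(); print(s["time"])
im,d,p=shot("top")
cv2.imwrite("pics/t5.png",cv2.resize(im[130:235,225:345],None,fx=5,fy=5,interpolation=2)[...,::-1])
E
```

```text
scene [{'c': (449.8, -78.9), 'LW': (108, 42), 'ang': 17.3, 'ztop': 46.2, 'n': 178}, {'c': (475.4, 47.7), 'LW': (105, 104), 'ang': 1.6, 'ztop': 47.2, 'n': 717}, {'c': (457.3, 82.8), 'LW': (104, 95), 'ang': 2.5, 'ztop': 46.8, 'n': 717}]
top ['hidden', {'c': (466.7, 62.6), 'LW': (98, 74), 'ang': 11.4, 'ztop': 47.2, 'n': 179}, {'c': (453.5, 80.7), 'LW': (99, 95), 'ang': 2.1, 'ztop': 46.6, 'n': 369}]
36.65
```

View pics/t5.png

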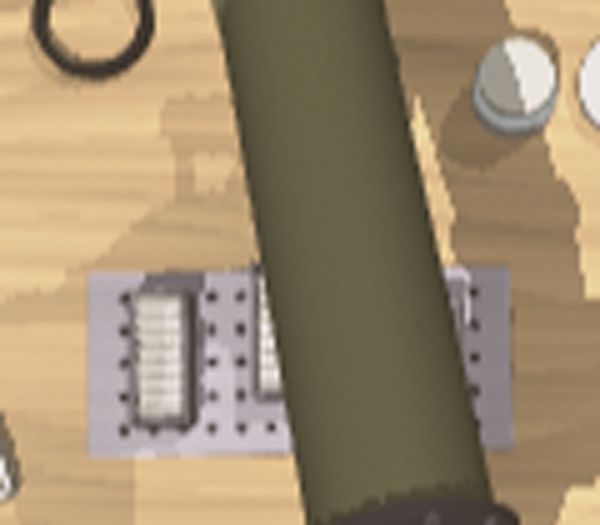

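View pics/s5.png

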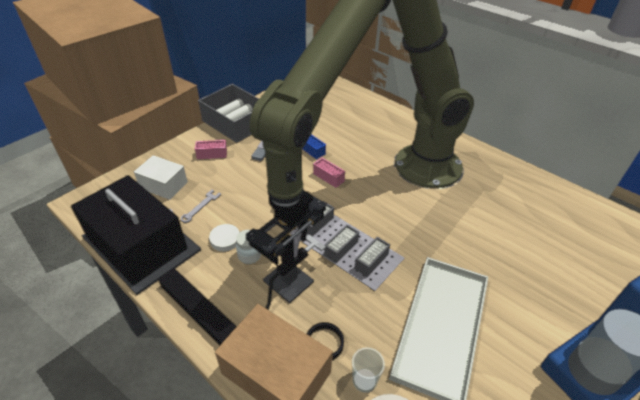

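The middle cassette has been knocked to about (.475, .019), so its end is right on the plate's edge. I'll recentre it before the second blast.

```bash
python3 -m crank '[{"tx":0,"ty":-7,"tz":0,"turn":0},{"tx":0,"ty":-7,"tz":-30,"turn":0},{"tx":0,"ty":-7,"tz":-70,"turn":0},{"tx":0,"ty":-7,"tz":-108,"turn":0},{"tx":0,"ty":-7,"tz":-108,"turn":0}]'
python3 -m crank '[{"tx":0,"ty":-40,"tz":0,"turn":2},{"tx":0,"ty":-80,"tz":0,"turn":4},{"tx":0,"ty":-120,"tz":0,"turn":6},{"tx":0,"ty":-160,"tz":0,"turn":8},{"tx":0,"ty":-172,"tz":0,"turn":10}]'
python3 -m crank '[{"tx":0,"ty":0,"tz":0,"turn":2},{"tx":0,"ty":0,"tz":0,"turn":4},{"tx":0,"ty":0,"tz":0,"turn":6},{"tx":0,"ty":0,"tz":0,"turn":8},{"tx":0,"ty":0,"tz":0,"turn":8}]'
python3 - <<'E'
from h import *
im,d,p=shot("scene"); print([fit(p,c,.06) for c in[(.451,-.093),(.476,.019),(.453,.108)]])
go(.466,.0185,.1,2)
m=(abs(p[...,0]-.476)<.07)&(abs(p[...,1]-.019)<.035)&(p[...,2]>.03)&(p[...,2]<.06)
print(cv2.minAreaRect((p[m][:,:2]*1000).astype(np.float32)))
E
```

```text
time: 37.33
position: [0.6397, -0.0111, 0.2538]
tool_rot: [2.179, 2.256, 0.006]
ft_force: [-0.2, -0.4, -0.4]
grip_width: 0.999
grip_force: 0.0
time: 37.95
position: [0.4636, -0.0179, 0.2489]
tool_rot: [2.936, 1.114, -0.004]
ft_force: [0.2, 0.8, 1.5]
grip_width: 1.004
grip_force: 0.0
time: 38.58
position: [0.4655, -0.0176, 0.2489]
tool_rot: [3.141, 0.056, -0.002]
ft_force: [0.8, 0.1, -0.4]
grip_width: 0.996
grip_force: 0.0
[{'c': (454.4, -92.1), 'LW': (105, 48), 'ang': 1.6, 'ztop': 46.5, 'n': 537}, {'c': (477.3, 19.0), 'LW': (102, 47), 'ang': 2.6, 'ztop': 46.7, 'n': 599}, {'c': (455.4, 108.3), 'LW': (103, 45), 'ang': 2.9, 'ztop': 46.7, 'n': 637}]
tx 1.6 ty -36.0 tz 149.1 turn 0.03
((477.2845458984375, 19.029823303222656), (102.42296600341797, 46.52103042602539), 2.6073429584503174)
```

```bash
python3 -m crank '[{"tx":0,"ty":-36,"tz":0,"turn":0},{"tx":0,"ty":-36,"tz":50,"turn":0},{"tx":0,"ty":-36,"tz":100,"turn":0},{"tx":0,"ty":-36,"tz":140,"turn":0},{"tx":0,"ty":-36,"tz":150,"turn":0}]'
python3 -m crank '[{"tx":0,"ty":0,"tz":0,"turn":0},{"tx":0,"ty":0,"tz":0,"turn":0}]'
python3 - <<'E'
from h import *
im,d,p=shot("scene"); print([fit(p,c,.06) for c in[(.476,.019)]])
go(.466,.0185,.033,2.2)
E
```

```text
time: 39.25
position: [0.4628, 0.0185, 0.0973]
tool_rot: [-3.14, -0.058, 0.008]
ft_force: [-0.3, 0.0, -0.5]
grip_width: 0.998
grip_force: 0.0
time: 39.5
position: [0.4665, 0.0185, 0.1015]
tool_rot: [3.141, 0.055, 0.005]
ft_force: [0.5, -0.5, 0.5]
grip_width: 0.998
grip_force: 0.0
[{'c': (476.3, 18.9), 'LW': (104, 46), 'ang': 3.1, 'ztop': 46.9, 'n': 584}]
tx -0.5 ty -0.1 tz 68.6 turn -0.04
```

```bash
python3 -m crank '[{"tx":0,"ty":0,"tz":30,"turn":0},{"tx":0,"ty":0,"tz":55,"turn":0},{"tx":0,"ty":0,"tz":66,"turn":0},{"tx":0,"ty":0,"tz":66,"turn":0},{"tx":0,"ty":0,"tz":66,"turn":0}]'
python3 -m crank '[{"tx":0,"ty":0,"tz":0,"turn":0},{"tx":0,"ty":0,"tz":0,"turn":0},{"tx":0,"ty":0,"tz":0,"turn":0},{"tx":0,"ty":0,"tz":0,"turn":0},{"tx":0,"ty":0,"tz":0,"turn":0}]' 30 20
python3 -m crank '[{"tx":0,"ty":0,"tz":0,"turn":0},{"tx":0,"ty":0,"tz":0,"turn":0}]'
python3 -m crank '[{"tx":0,"ty":0,"tz":-6,"turn":0},{"tx":0,"ty":0,"tz":-6,"turn":0},{"tx":-10,"ty":6,"tz":-6,"turn":0},{"tx":-22,"ty":11,"tz":-6,"turn":0},{"tx":-22,"ty":11,"tz":-6,"turn":0}]'
python3 -m crank '[{"tx":0,"ty":0,"tz":2,"turn":0},{"tx":0,"ty":0,"tz":4,"turn":0},{"tx":0,"ty":0,"tz":4,"turn":0},{"tx":0,"ty":0,"tz":4,"turn":0}]'
```

```text
time: 40.17
position: [0.4662, 0.0185, 0.035]
tool_rot: [3.141, 0.054, 0.003]
ft_force: [0.2, 0.9, 1.1]
grip_width: 0.996
grip_force: 0.0
time: 40.8
position: [0.4651, 0.0185, 0.0338]
tool_rot: [-3.141, -0.054, 0.0]
ft_force: [0.5, -0.0, -0.3]
grip_width: 0.519
grip_force: 1.3
time: 41.05
position: [0.465, 0.0185, 0.0338]
tool_rot: [3.141, 0.054, -0.0]
ft_force: [-1.0, 0.8, 0.2]
grip_width: 0.503
grip_force: 20.0
time: 41.68
position: [0.4419, 0.0057, 0.0395]
tool_rot: [3.14, 0.052, -0.002]
ft_force: [-0.8, -0.4, -2.0]
grip_width: 0.508
grip_force: 20.0
time: 42.18
position: [0.4436, 0.0069, 0.0358]
tool_rot: [-3.141, -0.054, 0.0]
ft_force: [-0.1, -0.2, -1.7]
grip_width: 0.504
grip_force: 20.0
```

```bash
python3 -m crank '[{"tx":0,"ty":0,"tz":0.7,"turn":0},{"tx":0,"ty":0,"tz":1.5,"turn":0},{"tx":0,"ty":0,"tz":1.5,"turn":0}]'
python3 -m crank '[{"tx":0,"ty":0,"tz":0.3,"turn":0},{"tx":0,"ty":0,"tz":0.5,"turn":0},{"tx":0,"ty":0,"tz":0.5,"turn":0}]'
python3 -m crank '[{"tx":0,"ty":0,"tz":0.3,"turn":0},{"tx":0,"ty":0,"tz":0.4,"turn":0},{"tx":0,"ty":0,"tz":0.4,"turn":0}]'
```

```text
time: 42.55
position: [0.4434, 0.0067, 0.0343]
tool_rot: [3.141, 0.054, -0.0]
ft_force: [-0.1, 0.5, -1.7]
grip_width: 0.504
grip_force: 20.0
time: 42.92
position: [0.4435, 0.0067, 0.0339]
tool_rot: [3.141, 0.054, 0.0]
ft_force: [0.0, -0.9, -1.9]
grip_width: 0.502
grip_force: 20.0
time: 43.3
position: [0.4435, 0.0067, 0.0338]
tool_rot: [3.141, 0.054, -0.0]
ft_force: [-3.1, -0.1, 5.0]
grip_width: 0.504
grip_force: 20.0
```

```bash
python3 -m crank '[{"tx":0,"ty":0,"tz":0,"turn":0},{"tx":0,"ty":0,"tz":0,"turn":0},{"tx":0,"ty":0,"tz":0,"turn":0},{"tx":0,"ty":0,"tz":0,"turn":0}]' 75 20
python3 -m crank '[{"tx":0,"ty":0,"tz":-50,"turn":0},{"tx":0,"ty":0,"tz":-100,"turn":0},{"tx":0,"ty":0,"tz":-150,"turn":0},{"tx":0,"ty":0,"tz":-200,"turn":0},{"tx":0,"ty":0,"tz":-217,"turn":0}]' 87
python3 -m crank '[{"tx":40,"ty":5,"tz":0,"turn":-2},{"tx":80,"ty":10,"tz":0,"turn":-4},{"tx":120,"ty":15,"tz":0,"turn":-6},{"tx":160,"ty":20,"tz":0,"turn":-8},{"tx":193,"ty":25,"tz":0,"turn":-10}]'
python3 -m crank '[{"tx":0,"ty":0,"tz":0,"turn":-2},{"tx":0,"ty":0,"tz":0,"turn":-4},{"tx":0,"ty":0,"tz":0,"turn":-6},{"tx":0,"ty":0,"tz":0,"turn":-8},{"tx":0,"ty":0,"tz":0,"turn":-8}]'
python3 -m crank '[{"tx":0,"ty":0,"tz":0,"turn":0},{"tx":0,"ty":0,"tz":0,"turn":0}]'
python3 - <<'E'
from h import *
im,d,p=shot("scene"); print([fit(p,c,.06) for c in[(.451,-.093),(.453,.008),(.453,.108)]])
go(.637,-.0115,.18,92)
E
```

```text
time: 43.8
position: [0.4435, 0.0067, 0.0334]
tool_rot: [3.141, 0.054, 0.0]
ft_force: [-0.1, 0.3, 0.2]
grip_width: 0.832
grip_force: 0.0
time: 44.42
position: [0.4449, 0.0068, 0.2536]
tool_rot: [3.14, 0.054, 0.008]
ft_force: [-0.3, -0.2, 0.1]
grip_width: 1.001
grip_force: 0.0
time: 45.05
position: [0.6381, -0.0118, 0.2486]
tool_rot: [-2.819, -1.384, 0.003]
ft_force: [-0.7, 0.6, 0.4]
grip_width: 0.994
grip_force: 0.0
time: 45.68
position: [0.6368, -0.0117, 0.249]
tool_rot: [-2.184, -2.256, 0.002]
ft_force: [0.3, -0.4, -0.4]
grip_width: 1.001
grip_force: 0.0
time: 45.92
position: [0.6372, -0.0116, 0.2502]
tool_rot: [-2.185, -2.257, 0.001]
ft_force: [-0.1, 0.7, -0.3]
grip_width: 1.001
grip_force: 0.0
[{'c': (454.1, -91.6), 'LW': (102, 48), 'ang': 1.0, 'ztop': 46.6, 'n': 540}, {'c': (454.7, 7.1), 'LW': (106, 46), 'ang': 2.8, 'ztop': 46.7, 'n': 579}, {'c': (454.7, 108.0), 'LW': (104, 45), 'ang': 2.8, 'ztop': 46.7, 'n': 636}]
tx 0.1 ty -0.2 tz 70.4 turn -0.02
```

All three are back on the plate. Now the second blast.

```bash
python3 -m crank '[{"tx":0,"ty":0,"tz":30,"turn":0},{"tx":0,"ty":0,"tz":60,"turn":0},{"tx":0,"ty":0,"tz":90,"turn":0},{"tx":0,"ty":0,"tz":108,"turn":0},{"tx":0,"ty":0,"tz":108,"turn":0}]'
python3 -m crank '[{"tx":0,"ty":4,"tz":0,"turn":0},{"tx":0,"ty":8,"tz":0,"turn":0},{"tx":0,"ty":8,"tz":0,"turn":0},{"tx":0,"ty":8,"tz":0,"turn":0}]'
python3 -m crank '[{"tx":0,"ty":0,"tz":0,"turn":0},{"tx":0,"ty":0,"tz":0,"turn":0},{"tx":0,"ty":0,"tz":0,"turn":0},{"tx":0,"ty":0,"tz":0,"turn":0},{"tx":0,"ty":0,"tz":0,"turn":0}]' 30 25
python3 -m crank '[{"tx":0,"ty":0,"tz":0,"turn":0},{"tx":0,"ty":0,"tz":0,"turn":0},{"tx":0,"ty":0,"tz":0,"turn":0}]'
python3 -m crank '[{"tx":0,"ty":0,"tz":0,"turn":0},{"tx":0,"ty":0,"tz":0,"turn":0},{"tx":0,"ty":0,"tz":0,"turn":0},{"tx":0,"ty":0,"tz":0,"turn":0},{"tx":0,"ty":0,"tz":0,"turn":0}]'
```

```text
time: 46.6
position: [0.6365, -0.0118, 0.1413]
tool_rot: [-2.182, -2.258, 0.003]
ft_force: [-0.3, -0.2, 1.0]
grip_width: 1.002
grip_force: 0.0
time: 47.1
position: [0.6454, -0.0114, 0.1428]
tool_rot: [2.183, 2.259, 0.0]
ft_force: [-0.7, 0.2, 0.1]
grip_width: 1.004
grip_force: 0.0
time: 47.72
position: [0.6442, -0.0116, 0.1425]
tool_rot: [-2.182, -2.258, 0.003]
ft_force: [-6.8, -1.8, 4.5]
grip_width: 0.52
grip_force: 3.0
time: 48.1
position: [0.6459, -0.0116, 0.1426]
tool_rot: [2.183, 2.258, 0.002]
ft_force: [3.7, 0.2, -0.7]
grip_width: 0.425
grip_force: 24.9
time: 48.72
position: [0.6459, -0.0116, 0.1426]
tool_rot: [2.183, 2.258, 0.002]
ft_force: [5.8, -0.4, -1.3]
grip_width: 0.424
grip_force: 25.0
```

```bash
python3 -m crank '[{"tx":0,"ty":0,"tz":0,"turn":0},{"tx":0,"ty":0,"tz":0,"turn":0},{"tx":0,"ty":0,"tz":0,"turn":0},{"tx":0,"ty":0,"tz":0,"turn":0},{"tx":0,"ty":0,"tz":0,"turn":0}]'
python3 -m crank '[{"tx":0,"ty":0,"tz":0,"turn":0},{"tx":0,"ty":0,"tz":0,"turn":0},{"tx":0,"ty":0,"tz":0,"turn":0},{"tx":0,"ty":0,"tz":0,"turn":0},{"tx":0,"ty":0,"tz":0,"turn":0}]'
python3 -m crank '[{"tx":0,"ty":0,"tz":0,"turn":0},{"tx":0,"ty":0,"tz":0,"turn":0},{"tx":0,"ty":0,"tz":0,"turn":0}]'
python3 -m crank '[{"tx":0,"ty":0,"tz":0,"turn":0},{"tx":0,"ty":0,"tz":0,"turn":0},{"tx":0,"ty":0,"tz":0,"turn":0},{"tx":0,"ty":0,"tz":0,"turn":0},{"tx":0,"ty":0,"tz":0,"turn":0}]' 87 20
python3 -m crank '[{"tx":0,"ty":0,"tz":0,"turn":0},{"tx":0,"ty":0,"tz":0,"turn":0},{"tx":0,"ty":0,"tz":0,"turn":0}]'
python3 - <<'E'
from h import *
im,d,p=shot("scene"); print([fit(p,c,.06) for c in[(.451,-.093),(.453,.008),(.453,.108)]])
m=(np.hypot(p[...,0]-.61,p[...,1]+.012)<.012)&(p[...,2]>.12)&(p[...,2]<.17); print("lever pts",m.sum(),np.round(np.median(p[m],0),3) if m.sum() else "")
E
python3 -m crank '[{"tx":0,"ty":-8,"tz":0,"turn":0},{"tx":0,"ty":-8,"tz":-30,"turn":0},{"tx":0,"ty":-8,"tz":-70,"turn":0},{"tx":0,"ty":-8,"tz":-108,"turn":0},{"tx":0,"ty":-8,"tz":-108,"turn":0}]'
python3 - <<'E'
from h import *
go(.453,.108,.15,2.3)
E
```

```text
time: 49.35
position: [0.6459, -0.0116, 0.1426]
tool_rot: [2.183, 2.258, 0.002]
ft_force: [4.6, -0.7, -2.0]
grip_width: 0.422
grip_force: 25.0
time: 49.98
position: [0.6459, -0.0116, 0.1426]
tool_rot: [2.182, 2.258, 0.002]
ft_force: [5.6, -0.2, -0.4]
grip_width: 0.424
grip_force: 25.0
time: 50.35
position: [0.6459, -0.0116, 0.1426]
tool_rot: [2.183, 2.258, 0.002]
ft_force: [5.3, -0.1, -1.4]
grip_width: 0.423
grip_force: 25.0
time: 50.98
position: [0.646, -0.011, 0.1428]
tool_rot: [2.182, 2.259, 0.002]
ft_force: [0.1, 0.1, -0.9]
grip_width: 0.907
grip_force: 0.0
time: 51.35
position: [0.6455, -0.0114, 0.1427]
tool_rot: [2.183, 2.259, 0.001]
ft_force: [0.5, -0.5, 0.4]
grip_width: 0.995
grip_force: 0.0
[{'c': (450.3, -78.9), 'LW': (107, 39), 'ang': 15.8, 'ztop': 46.4, 'n': 179}, {'c': (456.4, 7.0), 'LW': (105, 46), 'ang': 3.0, 'ztop': 46.6, 'n': 589}, {'c': (455.7, 108.2), 'LW': (103, 46), 'ang': 2.9, 'ztop': 46.7, 'n': 637}]
lever pts 62 [ 0.612 -0.008  0.153]
time: 52.02
position: [0.6385, -0.011, 0.2542]
tool_rot: [2.18, 2.256, 0.006]
ft_force: [0.1, 0.1, -0.1]
grip_width: 1.0
grip_force: 0.0
tx 125.3 ty -181.3 tz 104.2 turn 17.93
```

```bash
python3 -m crank '[{"tx":25,"ty":-36,"tz":0,"turn":2},{"tx":50,"ty":-72,"tz":0,"turn":4},{"tx":75,"ty":-108,"tz":0,"turn":6},{"tx":100,"ty":-144,"tz":0,"turn":8},{"tx":125,"ty":-181,"tz":0,"turn":10}]'
python3 -m crank '[{"tx":0,"ty":0,"tz":0,"turn":2},{"tx":0,"ty":0,"tz":0,"turn":4},{"tx":0,"ty":0,"tz":0,"turn":6},{"tx":0,"ty":0,"tz":0,"turn":8},{"tx":0,"ty":0,"tz":0,"turn":8}]'
python3 -m crank '[{"tx":0,"ty":0,"tz":50,"turn":0},{"tx":0,"ty":0,"tz":100,"turn":0},{"tx":0,"ty":0,"tz":150,"turn":0},{"tx":0,"ty":0,"tz":150,"turn":0}]'
python3 - <<'E'
from h import *
im,d,p=shot("scene"); print([fit(p,c,.06) for c in[(.451,-.093),(.453,.008),(.453,.108)]])
go(.453,.108,.033,2.3)
for n in("top0","scene0"):
    p=np.load(n+".npz")["p"].reshape(-1,3); c=np.array([.494,.348]); a=np.radians(19.5)
    w=(p[:,:2]-c)@np.array([[np.cos(a),-np.sin(a)],[np.sin(a),np.cos(a)]])
    m=(abs(w[:,0])<.19)&(abs(w[:,1])<.095)&(p[:,2]>.015)&(p[:,2]<.03)
    print(n,m.sum(),cv2.minAreaRect((p[m][:,:2]*1000).astype(np.float32)))
E
```

```text
time: 52.65
position: [0.45, 0.1076, 0.2493]
tool_rot: [-2.937, -1.116, 0.002]
ft_force: [-0.7, 0.1, 1.3]
grip_width: 0.996
grip_force: 0.0
time: 53.28
position: [0.4513, 0.1067, 0.2495]
tool_rot: [3.14, 0.056, -0.002]
ft_force: [-0.0, -0.5, 0.1]
grip_width: 0.999
grip_force: 0.0
time: 53.78
position: [0.4483, 0.1066, 0.0971]
tool_rot: [-3.14, -0.059, 0.014]
ft_force: [-0.3, 0.7, 0.2]
grip_width: 0.998
grip_force: 0.0
[{'c': (452.5, -91.2), 'LW': (105, 48), 'ang': 0.7, 'ztop': 46.4, 'n': 544}, {'c': (456.6, 7.2), 'LW': (101, 45), 'ang': 2.6, 'ztop': 46.3, 'n': 544}, {'c': (454.9, 107.4), 'LW': (105, 46), 'ang': 3.6, 'ztop': 47.0, 'n': 627}]
tx 2.4 ty -0.7 tz 66.7 turn -0.03
top0 454 ((490.0673522949219, 348.82574462890625), (350.9748840332031, 162.1251220703125), 19.502906799316406)
scene0 1089 ((491.71142578125, 347.93609619140625), (353.3253173828125, 160.263916015625), 19.601600646972656)
```

```bash
python3 -m crank '[{"tx":1,"ty":0,"tz":30,"turn":0},{"tx":1,"ty":0,"tz":55,"turn":0},{"tx":1,"ty":0,"tz":67,"turn":0},{"tx":1,"ty":0,"tz":67,"turn":0},{"tx":1,"ty":0,"tz":67,"turn":0}]'
python3 -m crank '[{"tx":0,"ty":0,"tz":0,"turn":0},{"tx":0,"ty":0,"tz":0,"turn":0},{"tx":0,"ty":0,"tz":0,"turn":0},{"tx":0,"ty":0,"tz":0,"turn":0},{"tx":0,"ty":0,"tz":0,"turn":0}]' 30 20
python3 -m crank '[{"tx":0,"ty":0,"tz":0,"turn":0},{"tx":0,"ty":0,"tz":0,"turn":0}]'
python3 -m crank '[{"tx":0,"ty":0,"tz":-30,"turn":0},{"tx":0,"ty":0,"tz":-70,"turn":0},{"tx":0,"ty":0,"tz":-110,"turn":0},{"tx":0,"ty":0,"tz":-130,"turn":0},{"tx":0,"ty":0,"tz":-130,"turn":0}]'
python3 - <<'E'
from h import *
im,d,p=shot("scene"); print([fit(p,c,.06) for c in[(.451,-.093),(.453,.008)]])
print(np.round(ctrl.get_state()["joint_positions"],2))
go(.581,.380,.16,109.5)
E
```

```text
time: 54.45
position: [0.4543, 0.1073, 0.0348]
tool_rot: [3.141, 0.054, 0.004]
ft_force: [-0.8, 0.2, 0.7]
grip_width: 1.002
grip_force: 0.0
time: 55.08
position: [0.453, 0.1071, 0.0334]
tool_rot: [-3.141, -0.054, 0.0]
ft_force: [-0.7, 0.8, -0.3]
grip_width: 0.512
grip_force: 0.3
time: 55.32
position: [0.453, 0.1072, 0.0334]
tool_rot: [-3.141, -0.054, 0.0]
ft_force: [0.1, -0.5, 0.2]
grip_width: 0.503
grip_force: 20.0
time: 55.95
position: [0.454, 0.1071, 0.1645]
tool_rot: [3.14, 0.053, 0.005]
ft_force: [0.2, 0.1, -1.7]
grip_width: 0.506
grip_force: 20.0
[{'c': (453.1, -91.8), 'LW': (105, 47), 'ang': 2.4, 'ztop': 46.5, 'n': 543}, {'c': (455.8, 6.2), 'LW': (104, 48), 'ang': 2.2, 'ztop': 46.5, 'n': 568}]
[ 0.7   0.03 -0.99  1.96  0.03  1.16 -1.83]
tx 137.1 ty -268.7 tz 3.3 turn 14.49
```

```bash
python3 -m crank '[{"tx":27,"ty":-54,"tz":0,"turn":-2},{"tx":54,"ty":-108,"tz":0,"turn":-4},{"tx":81,"ty":-162,"tz":0,"turn":-6},{"tx":108,"ty":-216,"tz":0,"turn":-8},{"tx":137,"ty":-269,"tz":0,"turn":-10}]'
python3 -m crank '[{"tx":0,"ty":0,"tz":0,"turn":-2},{"tx":0,"ty":0,"tz":0,"turn":-4},{"tx":0,"ty":0,"tz":0,"turn":-6},{"tx":0,"ty":0,"tz":0,"turn":-8},{"tx":0,"ty":0,"tz":0,"turn":-10}]'
python3 -m crank '[{"tx":0,"ty":0,"tz":0,"turn":-1.5},{"tx":0,"ty":0,"tz":0,"turn":-1.5},{"tx":0,"ty":0,"tz":0,"turn":-1.5}]'
python3 - <<'E'
from h import *
print(np.round(ctrl.get_state()["joint_positions"],2))
go(.581,.380,.04,109.5)
E
```

```text
time: 56.62
position: [0.5807, 0.382, 0.1601]
tool_rot: [2.82, 1.385, -0.006]
ft_force: [1.2, 0.6, 0.8]
grip_width: 0.503
grip_force: 20.0
time: 57.25
position: [0.5799, 0.3804, 0.1605]
tool_rot: [-1.969, -2.446, 0.005]
ft_force: [1.3, 0.5, -1.4]
grip_width: 0.503
grip_force: 20.0
time: 57.62
position: [0.5803, 0.3805, 0.1621]
tool_rot: [-1.816, -2.563, 0.002]
ft_force: [-0.6, 0.0, -0.7]
grip_width: 0.506
grip_force: 20.0
[ 0.13  0.79 -1.22  1.4   0.73  1.45 -0.73]
tx -0.7 ty 0.5 tz 122.1 turn -0.03
```

```bash
python3 -m crank '[{"tx":0,"ty":0,"tz":40,"turn":0},{"tx":0,"ty":0,"tz":80,"turn":0},{"tx":0,"ty":0,"tz":110,"turn":0},{"tx":0,"ty":0,"tz":122,"turn":0},{"tx":0,"ty":0,"tz":122,"turn":0}]'
python3 -m crank '[{"tx":0,"ty":0,"tz":1,"turn":0},{"tx":0,"ty":0,"tz":2,"turn":0},{"tx":0,"ty":0,"tz":2,"turn":0},{"tx":0,"ty":0,"tz":2,"turn":0}]'
python3 -m crank '[{"tx":0,"ty":0,"tz":0.5,"turn":0},{"tx":0,"ty":0,"tz":1,"turn":0},{"tx":0,"ty":0,"tz":1,"turn":0},{"tx":0,"ty":0,"tz":1,"turn":0}]'
```

```text
time: 58.25
position: [0.5805, 0.3805, 0.041]
tool_rot: [-1.814, -2.564, 0.001]
ft_force: [0.0, -0.4, -1.0]
grip_width: 0.506
grip_force: 20.0
time: 58.75
position: [0.5809, 0.3807, 0.0398]
tool_rot: [1.814, 2.565, 0.001]
ft_force: [0.6, -0.0, -2.2]
grip_width: 0.506
grip_force: 20.0
time: 59.25
position: [0.5807, 0.3806, 0.0384]
tool_rot: [1.814, 2.565, -0.0]
ft_force: [-0.0, -0.5, -1.1]
grip_width: 0.503
grip_force: 20.0
```

```bash
python3 -m crank '[{"tx":0,"ty":0,"tz":1,"turn":0},{"tx":0,"ty":0,"tz":2.5,"turn":0},{"tx":0,"ty":0,"tz":2.5,"turn":0},{"tx":0,"ty":0,"tz":2.5,"turn":0}]'
python3 -m crank '[{"tx":0,"ty":0,"tz":0.5,"turn":0},{"tx":0,"ty":0,"tz":0.8,"turn":0},{"tx":0,"ty":0,"tz":0.8,"turn":0}]'
python3 -m crank '[{"tx":0,"ty":0,"tz":0.3,"turn":0},{"tx":0,"ty":0,"tz":0.5,"turn":0},{"tx":0,"ty":0,"tz":0.5,"turn":0}]'
```

```text
time: 59.75
position: [0.5807, 0.3806, 0.0359]
tool_rot: [1.814, 2.565, -0.0]
ft_force: [0.5, -0.2, -1.9]
grip_width: 0.505
grip_force: 20.0
time: 60.12
position: [0.5807, 0.3806, 0.0351]
tool_rot: [1.814, 2.565, -0.0]
ft_force: [-0.5, -0.1, -0.4]
grip_width: 0.504
grip_force: 20.0
time: 60.5
position: [0.5807, 0.3806, 0.0346]
tool_rot: [1.814, 2.565, -0.0]
ft_force: [0.4, 0.3, -0.1]
grip_width: 0.5
grip_force: 20.0
```

```bash
python3 -m crank '[{"tx":0,"ty":0,"tz":0.3,"turn":0},{"tx":0,"ty":0,"tz":0.5,"turn":0},{"tx":0,"ty":0,"tz":0.5,"turn":0}]'
```

```text
time: 60.88
position: [0.5807, 0.3807, 0.0345]
tool_rot: [1.814, 2.565, -0.0]
ft_force: [-2.5, -1.1, 2.6]
grip_width: 0.506
grip_force: 20.0
```

```bash
python3 -m crank '[{"tx":0,"ty":0,"tz":0,"turn":0},{"tx":0,"ty":0,"tz":0,"turn":0},{"tx":0,"ty":0,"tz":0,"turn":0},{"tx":0,"ty":0,"tz":0,"turn":0}]' 75 20
python3 -m crank '[{"tx":0,"ty":0,"tz":-50,"turn":0},{"tx":0,"ty":0,"tz":-100,"turn":0},{"tx":0,"ty":0,"tz":-110,"turn":0},{"tx":0,"ty":0,"tz":-110,"turn":0}]' 87
python3 -m crank '[{"tx":-45,"ty":-36,"tz":0,"turn":2},{"tx":-90,"ty":-72,"tz":0,"turn":4},{"tx":-135,"ty":-108,"tz":0,"turn":6},{"tx":-180,"ty":-144,"tz":0,"turn":8},{"tx":-225,"ty":-180,"tz":0,"turn":10}]'
python3 -m crank '[{"tx":0,"ty":0,"tz":0,"turn":2},{"tx":0,"ty":0,"tz":0,"turn":4},{"tx":0,"ty":0,"tz":0,"turn":6},{"tx":0,"ty":0,"tz":0,"turn":8},{"tx":0,"ty":0,"tz":0,"turn":10}]'
python3 - <<'E'
from h import *
im,d,p=shot("scene"); print([fit(p,c,.06) for c in[(.451,-.093),(.453,.008),]],fit(p,(.581,.38),.065,(.035,.06)))
go(.453,.0065,.1,2.2)
E
```

```text
time: 61.38
position: [0.5808, 0.3806, 0.034]
tool_rot: [1.814, 2.565, -0.0]
ft_force: [-0.2, -0.1, -0.4]
grip_width: 0.831
grip_force: 0.0
time: 61.88
position: [0.5809, 0.3807, 0.1445]
tool_rot: [1.814, 2.564, 0.001]
ft_force: [0.3, -0.0, -0.3]
grip_width: 0.996
grip_force: 0.0
time: 62.5
position: [0.4844, 0.1059, 0.1421]
tool_rot: [-2.731, -1.548, 0.004]
ft_force: [1.0, -0.6, 1.5]
grip_width: 0.998
grip_force: 0.0
time: 63.12
position: [0.4849, 0.1076, 0.1425]
tool_rot: [-3.132, -0.249, 0.004]
ft_force: [-0.2, -1.1, 0.0]
grip_width: 0.999
grip_force: 0.0
[{'c': (454.2, -91.7), 'LW': (102, 48), 'ang': 2.7, 'ztop': 46.6, 'n': 529}, {'c': (456.5, 7.3), 'LW': (101, 46), 'ang': 2.7, 'ztop': 46.8, 'n': 489}] {'c': (580.6, 381.7), 'LW': (101, 47), 'ang': -69.1, 'ztop': 48.4, 'n': 1034}
tx -47.0 ty 95.0 tz 42.6 turn 1.32
```

```bash
python3 -m crank '[{"tx":-24,"ty":48,"tz":0,"turn":1.3},{"tx":-47,"ty":95,"tz":0,"turn":1.3},{"tx":-47,"ty":95,"tz":0,"turn":1.3},{"tx":-47,"ty":95,"tz":40,"turn":1.3},{"tx":-47,"ty":95,"tz":42,"turn":1.3}]'
python3 -m crank '[{"tx":0,"ty":0,"tz":0,"turn":0}]'
python3 - <<'E'
from h import *
im,d,p=shot("scene"); print([fit(p,c,.06) for c in[(.451,-.093),(.453,.008),]])
go(.453,.0065,.033,2.2)
E
```

```text
time: 63.8
position: [0.4526, 0.0081, 0.0996]
tool_rot: [-3.137, -0.086, 0.01]
ft_force: [0.6, -0.3, 0.3]
grip_width: 1.001
grip_force: 0.0
time: 63.92
position: [0.4553, 0.0082, 0.1024]
tool_rot: [-3.139, -0.085, 0.001]
ft_force: [-0.1, 0.2, 0.5]
grip_width: 1.002
grip_force: 0.0
[{'c': (455.0, -91.7), 'LW': (101, 46), 'ang': 1.4, 'ztop': 46.3, 'n': 462}, {'c': (456.1, 6.9), 'LW': (103, 46), 'ang': 2.9, 'ztop': 46.7, 'n': 550}]
tx -2.9 ty 1.3 tz 69.9 turn 0.17
```

```bash
python3 -m crank '[{"tx":-2,"ty":1,"tz":30,"turn":0.2},{"tx":-2,"ty":1,"tz":55,"turn":0.2},{"tx":-2,"ty":1,"tz":67,"turn":0.2},{"tx":-2,"ty":1,"tz":67,"turn":0.2},{"tx":-2,"ty":1,"tz":67,"turn":0.2}]'
python3 -m crank '[{"tx":0,"ty":0,"tz":0,"turn":0},{"tx":0,"ty":0,"tz":0,"turn":0},{"tx":0,"ty":0,"tz":0,"turn":0},{"tx":0,"ty":0,"tz":0,"turn":0},{"tx":0,"ty":0,"tz":0,"turn":0}]' 30 20
python3 -m crank '[{"tx":0,"ty":0,"tz":0,"turn":0},{"tx":0,"ty":0,"tz":0,"turn":0}]'
python3 -m crank '[{"tx":0,"ty":0,"tz":-30,"turn":0},{"tx":0,"ty":0,"tz":-70,"turn":0},{"tx":0,"ty":0,"tz":-110,"turn":0},{"tx":0,"ty":0,"tz":-130,"turn":0},{"tx":0,"ty":0,"tz":-130,"turn":0}]'
python3 - <<'E'
from h import *
im,d,p=shot("scene"); print([fit(p,c,.06) for c in[(.451,-.093)]],fit(p,(.581,.38),.065,(.035,.06)))
go(.4915,.348,.16,109.5)
E
```

```text
time: 64.6
position: [0.4543, 0.0061, 0.0362]
tool_rot: [3.141, 0.054, 0.003]
ft_force: [-0.7, 0.3, 0.6]
grip_width: 1.004
grip_force: 0.0
time: 65.22
position: [0.4533, 0.006, 0.0351]
tool_rot: [-3.141, -0.054, 0.0]
ft_force: [1.8, 0.9, 0.3]
grip_width: 0.516
grip_force: 0.6
time: 65.47
position: [0.4533, 0.0061, 0.0351]
tool_rot: [-3.141, -0.054, 0.0]
ft_force: [0.7, 0.7, -0.8]
grip_width: 0.506
grip_force: 20.0
time: 66.1
position: [0.4542, 0.0055, 0.1661]
tool_rot: [3.139, 0.053, 0.004]
ft_force: [0.2, -0.9, -2.5]
grip_width: 0.502
grip_force: 20.0
[{'c': (453.8, -91.8), 'LW': (103, 47), 'ang': 2.5, 'ztop': 46.4, 'n': 460}] {'c': (580.3, 381.7), 'LW': (100, 48), 'ang': -69.9, 'ztop': 48.0, 'n': 1040}
tx 49.9 ty -341.0 tz 4.9 turn 14.49
```

```bash
python3 -m crank '[{"tx":10,"ty":-56,"tz":0,"turn":0},{"tx":20,"ty":-112,"tz":0,"turn":0},{"tx":30,"ty":-168,"tz":0,"turn":0},{"tx":40,"ty":-224,"tz":0,"turn":0},{"tx":40,"ty":-280,"tz":0,"turn":0}]'
python3 -m crank '[{"tx":10,"ty":-30,"tz":0,"turn":-2},{"tx":10,"ty":-61,"tz":0,"turn":-4},{"tx":10,"ty":-61,"tz":0,"turn":-6},{"tx":10,"ty":-61,"tz":0,"turn":-8},{"tx":10,"ty":-61,"tz":0,"turn":-10}]'
python3 -m crank '[{"tx":0,"ty":0,"tz":0,"turn":-2},{"tx":0,"ty":0,"tz":0,"turn":-4},{"tx":0,"ty":0,"tz":0,"turn":-6},{"tx":0,"ty":0,"tz":0,"turn":-8},{"tx":0,"ty":0,"tz":0,"turn":-10}]'
python3 -m crank '[{"tx":0,"ty":0,"tz":0,"turn":-1.5},{"tx":0,"ty":0,"tz":0,"turn":-1.5},{"tx":0,"ty":0,"tz":0,"turn":-1.5}]'
python3 - <<'E'
from h import *
print(np.round(ctrl.get_state()["joint_positions"],2))
go(.4915,.348,.04,109.5)
E
```

```text
time: 66.78
position: [0.4833, 0.2884, 0.1623]
tool_rot: [3.141, 0.053, -0.006]
ft_force: [0.6, -0.4, -1.1]
grip_width: 0.506
grip_force: 20.0
time: 67.4
position: [0.4905, 0.3484, 0.1624]
tool_rot: [-2.819, -1.386, 0.006]
ft_force: [0.2, 0.2, -1.3]
grip_width: 0.507
grip_force: 20.0
time: 68.03
position: [0.4907, 0.3482, 0.1625]
tool_rot: [-1.969, -2.446, 0.005]
ft_force: [0.3, -0.7, -2.5]
grip_width: 0.504
grip_force: 20.0
time: 68.4
position: [0.4912, 0.3484, 0.1639]
tool_rot: [-1.816, -2.563, 0.002]
ft_force: [0.6, 0.2, -1.6]
grip_width: 0.503
grip_force: 20.0
[ 0.31  0.67 -1.35  1.64  0.66  1.38 -0.8 ]
tx -0.5 ty 0.2 tz 123.9 turn -0.03
```

```bash
python3 -m crank '[{"tx":0,"ty":0,"tz":40,"turn":0},{"tx":0,"ty":0,"tz":80,"turn":0},{"tx":0,"ty":0,"tz":110,"turn":0},{"tx":0,"ty":0,"tz":122,"turn":0},{"tx":0,"ty":0,"tz":124,"turn":0}]'
python3 -m crank '[{"tx":0,"ty":0,"tz":1,"turn":0},{"tx":0,"ty":0,"tz":1.5,"turn":0},{"tx":0,"ty":0,"tz":1.5,"turn":0},{"tx":0,"ty":0,"tz":1.5,"turn":0}]'
```

```text
time: 69.03
position: [0.4914, 0.3486, 0.0409]
tool_rot: [-1.814, -2.564, 0.001]
ft_force: [0.5, 0.2, -2.8]
grip_width: 0.502
grip_force: 20.0
time: 69.53
position: [0.4918, 0.3485, 0.04]
tool_rot: [1.814, 2.565, 0.001]
ft_force: [-0.2, 1.0, -1.9]
grip_width: 0.507
grip_force: 20.0
```

```bash
python3 -m crank '[{"tx":0,"ty":0,"tz":1.5,"turn":0},{"tx":0,"ty":0,"tz":3,"turn":0},{"tx":0,"ty":0,"tz":3,"turn":0},{"tx":0,"ty":0,"tz":3,"turn":0}]'
python3 -m crank '[{"tx":0,"ty":0,"tz":0.4,"turn":0},{"tx":0,"ty":0,"tz":0.7,"turn":0},{"tx":0,"ty":0,"tz":0.7,"turn":0}]'
python3 -m crank '[{"tx":0,"ty":0,"tz":0.3,"turn":0},{"tx":0,"ty":0,"tz":0.4,"turn":0},{"tx":0,"ty":0,"tz":0.4,"turn":0}]'
```

```text
time: 70.03
position: [0.4915, 0.3485, 0.0366]
tool_rot: [-1.814, -2.565, 0.0]
ft_force: [-0.7, 0.2, -0.9]
grip_width: 0.503
grip_force: 20.0
time: 70.4
position: [0.4916, 0.3485, 0.0362]
tool_rot: [1.814, 2.565, -0.0]
ft_force: [-0.9, -0.5, 0.2]
grip_width: 0.506
grip_force: 20.0
time: 70.78
position: [0.4916, 0.3486, 0.0362]
tool_rot: [1.814, 2.565, -0.0]
ft_force: [-2.1, -3.1, 4.7]
grip_width: 0.503
grip_force: 20.0
```

```bash
python3 -m crank '[{"tx":0,"ty":0,"tz":0,"turn":0},{"tx":0,"ty":0,"tz":0,"turn":0},{"tx":0,"ty":0,"tz":0,"turn":0},{"tx":0,"ty":0,"tz":0,"turn":0}]' 75 20
python3 -m crank '[{"tx":0,"ty":0,"tz":-50,"turn":0},{"tx":0,"ty":0,"tz":-100,"turn":0},{"tx":0,"ty":0,"tz":-110,"turn":0},{"tx":0,"ty":0,"tz":-110,"turn":0}]' 87
python3 -m crank '[{"tx":-55,"ty":-25,"tz":0,"turn":2},{"tx":-110,"ty":-50,"tz":0,"turn":4},{"tx":-165,"ty":-75,"tz":0,"turn":6},{"tx":-220,"ty":-100,"tz":0,"turn":8},{"tx":-275,"ty":-125,"tz":0,"turn":10}]'
python3 -m crank '[{"tx":0,"ty":0,"tz":0,"turn":2},{"tx":0,"ty":0,"tz":0,"turn":4},{"tx":0,"ty":0,"tz":0,"turn":6},{"tx":0,"ty":0,"tz":0,"turn":8},{"tx":0,"ty":0,"tz":0,"turn":10}]'
python3 - <<'E'
from h import *
im,d,p=shot("scene"); print([fit(p,c,.06) for c in[(.451,-.093)]],[fit(p,c,.065,(.035,.06)) for c in [(.581,.38),(.4915,.348)]])
go(.452,-.0915,.1,2)
E
```

```text
time: 71.28
position: [0.4916, 0.3485, 0.0354]
tool_rot: [-1.814, -2.565, 0.0]
ft_force: [0.3, -0.3, 0.3]
grip_width: 0.831
grip_force: 0.0
time: 71.78
position: [0.4919, 0.3485, 0.1458]
tool_rot: [1.814, 2.564, 0.001]
ft_force: [-0.3, 0.3, -1.0]
grip_width: 0.994
grip_force: 0.0
time: 72.4
position: [0.4639, 0.0448, 0.144]
tool_rot: [-2.732, -1.548, 0.003]
ft_force: [0.8, -0.7, 0.3]
grip_width: 0.999
grip_force: 0.0
time: 73.03
position: [0.4642, 0.0469, 0.1441]
tool_rot: [-3.131, -0.249, 0.004]
ft_force: [0.1, 0.1, -0.2]
grip_width: 1.002
grip_force: 0.0
[{'c': (453.0, -92.4), 'LW': (103, 48), 'ang': 1.2, 'ztop': 46.4, 'n': 542}] [{'c': (580.1, 381.2), 'LW': (100, 48), 'ang': -70.3, 'ztop': 48.5, 'n': 1030}, {'c': (491.9, 349.2), 'LW': (100, 48), 'ang': -69.9, 'ztop': 48.3, 'n': 885}]
tx -33.2 ty 134.9 tz 44.1 turn 1.36
```

```bash
python3 -m crank '[{"tx":-11,"ty":50,"tz":0,"turn":1.4},{"tx":-22,"ty":100,"tz":0,"turn":1.4},{"tx":-34,"ty":135,"tz":0,"turn":1.4},{"tx":-34,"ty":135,"tz":20,"turn":1.4},{"tx":-34,"ty":135,"tz":44,"turn":1.4}]'
python3 -m crank '[{"tx":0,"ty":0,"tz":0,"turn":0},{"tx":0,"ty":0,"tz":0,"turn":0}]'
python3 - <<'E'
from h import *
im,d,p=shot("scene"); print([fit(p,c,.06) for c in[(.451,-.093)]])
go(.452,-.0918,.033,2)
E
```

```text
time: 73.7
position: [0.4532, -0.0924, 0.1002]
tool_rot: [3.141, 0.068, -0.002]
ft_force: [0.0, 0.4, 0.3]
grip_width: 0.996
grip_force: 0.0
time: 73.95
position: [0.454, -0.091, 0.1017]
tool_rot: [-3.14, -0.07, 0.0]
ft_force: [-0.1, -0.2, -0.5]
grip_width: 1.002
grip_force: 0.0
[{'c': (455.0, -92.2), 'LW': (101, 47), 'ang': 2.0, 'ztop': 46.6, 'n': 475}]
tx -2.5 ty 0.6 tz 69.1 turn 0.10
```

```bash
python3 -m crank '[{"tx":-2,"ty":1,"tz":30,"turn":0.1},{"tx":-2,"ty":1,"tz":55,"turn":0.1},{"tx":-2,"ty":1,"tz":67,"turn":0.1},{"tx":-2,"ty":1,"tz":67,"turn":0.1},{"tx":-2,"ty":1,"tz":67,"turn":0.1}]'
python3 -m crank '[{"tx":0,"ty":0,"tz":0,"turn":0},{"tx":0,"ty":0,"tz":0,"turn":0},{"tx":0,"ty":0,"tz":0,"turn":0},{"tx":0,"ty":0,"tz":0,"turn":0},{"tx":0,"ty":0,"tz":0,"turn":0}]' 30 20
python3 -m crank '[{"tx":0,"ty":0,"tz":0,"turn":0},{"tx":0,"ty":0,"tz":0,"turn":0}]'
python3 -m crank '[{"tx":0,"ty":0,"tz":-30,"turn":0},{"tx":0,"ty":0,"tz":-70,"turn":0},{"tx":0,"ty":0,"tz":-110,"turn":0},{"tx":0,"ty":0,"tz":-130,"turn":0},{"tx":0,"ty":0,"tz":-130,"turn":0}]'
python3 - <<'E'
from h import *
go(.402,.316,.16,109.5)
go(.402,.316,.16,2)
E
```

```text
time: 74.62
position: [0.453, -0.0924, 0.0356]
tool_rot: [3.14, 0.054, 0.003]
ft_force: [-0.1, -0.2, 0.5]
grip_width: 1.001
grip_force: 0.0
time: 75.25
position: [0.4521, -0.0923, 0.0346]
tool_rot: [-3.141, -0.054, 0.0]
ft_force: [-0.1, 1.8, -0.4]
grip_width: 0.517
grip_force: 0.9
time: 75.5
position: [0.4521, -0.0922, 0.0345]
tool_rot: [-3.141, -0.054, 0.0]
ft_force: [0.3, 0.8, 1.7]
grip_width: 0.508
grip_force: 20.0
time: 76.12
position: [0.4529, -0.0928, 0.1656]
tool_rot: [3.138, 0.053, 0.004]
ft_force: [0.3, -0.3, -2.0]
grip_width: 0.502
grip_force: 20.0
tx -37.2 ty -410.3 tz 5.6 turn 14.49
tx -37.2 ty -410.3 tz 5.6 turn -0.01
```

```bash
python3 -m crank '[{"tx":0,"ty":-56,"tz":0,"turn":0},{"tx":0,"ty":-112,"tz":0,"turn":0},{"tx":0,"ty":-168,"tz":0,"turn":0},{"tx":0,"ty":-224,"tz":0,"turn":0},{"tx":0,"ty":-280,"tz":0,"turn":0}]'
python3 -m crank '[{"tx":-10,"ty":-45,"tz":0,"turn":-2},{"tx":-20,"ty":-90,"tz":0,"turn":-4},{"tx":-37,"ty":-130,"tz":0,"turn":-6},{"tx":-37,"ty":-130,"tz":0,"turn":-8},{"tx":-37,"ty":-130,"tz":0,"turn":-10}]'
python3 -m crank '[{"tx":0,"ty":0,"tz":0,"turn":-2},{"tx":0,"ty":0,"tz":0,"turn":-4},{"tx":0,"ty":0,"tz":0,"turn":-6},{"tx":0,"ty":0,"tz":0,"turn":-8},{"tx":0,"ty":0,"tz":0,"turn":-10}]'
python3 -m crank '[{"tx":0,"ty":0,"tz":0,"turn":-1.5},{"tx":0,"ty":0,"tz":0,"turn":-1.5},{"tx":0,"ty":0,"tz":0,"turn":-1.5}]'
python3 - <<'E'
from h import *
print(np.round(ctrl.get_state()["joint_positions"],2))
im,d,p=shot("scene"); print([fit(p,c,.065,(.035,.06)) for c in [(.581,.38),(.4915,.348)]])
go(.402,.316,.04,109.5)
E
```

```text
time: 76.75
position: [0.4418, 0.1883, 0.1634]
tool_rot: [3.14, 0.052, -0.001]
ft_force: [1.1, -0.6, -0.9]
grip_width: 0.499
grip_force: 20.0
time: 77.38
position: [0.3995, 0.3167, 0.1628]
tool_rot: [-2.817, -1.388, 0.004]
ft_force: [0.3, -0.6, -0.9]
grip_width: 0.503
grip_force: 20.0
time: 78.0
position: [0.4002, 0.3157, 0.1628]
tool_rot: [-1.969, -2.446, 0.003]
ft_force: [0.3, -0.4, -0.8]
grip_width: 0.503
grip_force: 20.0
time: 78.38
position: [0.4006, 0.316, 0.1637]
tool_rot: [-1.816, -2.563, 0.002]
ft_force: [-0.1, 0.8, -1.1]
grip_width: 0.501
grip_force: 20.0
[ 0.47  0.35 -1.37  1.86  0.36  1.23 -0.67]
[{'c': (579.8, 381.4), 'LW': (100, 48), 'ang': -70.2, 'ztop': 48.1, 'n': 1037}, {'c': (492.0, 349.1), 'LW': (100, 48), 'ang': -69.5, 'ztop': 48.3, 'n': 881}]
tx -0.5 ty 1.1 tz 123.9 turn -0.02
```

```bash
python3 -m crank '[{"tx":0,"ty":1,"tz":40,"turn":0},{"tx":0,"ty":1,"tz":80,"turn":0},{"tx":0,"ty":1,"tz":110,"turn":0},{"tx":0,"ty":1,"tz":122,"turn":0},{"tx":0,"ty":1,"tz":124,"turn":0}]'
python3 -m crank '[{"tx":0,"ty":0,"tz":1,"turn":0},{"tx":0,"ty":0,"tz":2,"turn":0},{"tx":0,"ty":0,"tz":2,"turn":0},{"tx":0,"ty":0,"tz":2,"turn":0}]'
python3 -m crank '[{"tx":0,"ty":0,"tz":1,"turn":0},{"tx":0,"ty":0,"tz":1.5,"turn":0},{"tx":0,"ty":0,"tz":1.5,"turn":0},{"tx":0,"ty":0,"tz":1.5,"turn":0}]'
```

```text
time: 79.05
position: [0.4018, 0.3167, 0.0404]
tool_rot: [-1.814, -2.564, 0.001]
ft_force: [-0.0, 0.9, -0.7]
grip_width: 0.507
grip_force: 20.0
time: 79.55
position: [0.4022, 0.3166, 0.0388]
tool_rot: [1.814, 2.564, 0.001]
ft_force: [-0.4, 0.0, -2.0]
grip_width: 0.505
grip_force: 20.0
time: 80.05
position: [0.402, 0.3166, 0.037]
tool_rot: [-1.814, -2.565, 0.0]
ft_force: [0.1, 0.5, -1.1]
grip_width: 0.506
grip_force: 20.0
```

```bash
python3 -m crank '[{"tx":0,"ty":0,"tz":0.5,"turn":0},{"tx":0,"ty":0,"tz":1,"turn":0},{"tx":0,"ty":0,"tz":1,"turn":0}]'
python3 -m crank '[{"tx":0,"ty":0,"tz":0.3,"turn":0},{"tx":0,"ty":0,"tz":0.5,"turn":0},{"tx":0,"ty":0,"tz":0.5,"turn":0}]'
python3 -m crank '[{"tx":0,"ty":0,"tz":0.2,"turn":0},{"tx":0,"ty":0,"tz":0.4,"turn":0},{"tx":0,"ty":0,"tz":0.4,"turn":0}]'
```

```text
time: 80.42
position: [0.4019, 0.3165, 0.036]
tool_rot: [1.814, 2.565, -0.0]
ft_force: [-0.8, -0.6, -1.1]
grip_width: 0.505
grip_force: 20.0
time: 80.8
position: [0.402, 0.3165, 0.0356]
tool_rot: [1.814, 2.565, -0.0]
ft_force: [0.1, -0.5, -1.4]
grip_width: 0.506
grip_force: 20.0
time: 81.18
position: [0.402, 0.3165, 0.0356]
tool_rot: [1.814, 2.565, -0.001]
ft_force: [-1.2, -1.7, 5.2]
grip_width: 0.501
grip_force: 20.0
```

Contact. I'll release, retract clear of the tray, and check the whole scene.

```bash
python3 -m crank '[{"tx":0,"ty":0,"tz":0,"turn":0},{"tx":0,"ty":0,"tz":0,"turn":0},{"tx":0,"ty":0,"tz":0,"turn":0},{"tx":0,"ty":0,"tz":0,"turn":0}]' 75 20
python3 -m crank '[{"tx":0,"ty":0,"tz":-50,"turn":0},{"tx":0,"ty":0,"tz":-100,"turn":0},{"tx":0,"ty":0,"tz":-150,"turn":0},{"tx":0,"ty":0,"tz":-200,"turn":0},{"tx":0,"ty":0,"tz":-200,"turn":0}]' 87
python3 -m crank '[{"tx":-60,"ty":0,"tz":0,"turn":0},{"tx":-120,"ty":0,"tz":0,"turn":0},{"tx":-180,"ty":20,"tz":0,"turn":0},{"tx":-240,"ty":40,"tz":0,"turn":0},{"tx":-300,"ty":60,"tz":0,"turn":0}]'
python3 -m crank '[{"tx":0,"ty":0,"tz":0,"turn":0},{"tx":0,"ty":0,"tz":0,"turn":0},{"tx":0,"ty":0,"tz":0,"turn":0}]'
python3 - <<'E'
from h import *
for n in("scene","top"):
    im,d,p=shot(n,n+"9.png"); print(n,[fit(p,c,.065,(.035,.06)) for c in [(.581,.38),(.4915,.348),(.402,.316)]])
    print([(q,[np.round(x["xyz"],3).tolist() for x in ctrl.mark_of(n,q)[:1]]) for q in("puck","ring","wrench","jar","beaker","trigger_pad")])
E
```

```text
time: 81.68
position: [0.402, 0.3166, 0.0351]
tool_rot: [-1.814, -2.565, -0.0]
ft_force: [0.2, 0.5, -0.6]
grip_width: 0.83
grip_force: 0.0
time: 82.3
position: [0.4036, 0.3184, 0.2387]
tool_rot: [1.812, 2.561, 0.009]
ft_force: [0.3, -0.1, -0.4]
grip_width: 0.999
grip_force: 0.0
time: 82.92
position: [0.5577, 0.0532, 0.2337]
tool_rot: [-1.814, -2.564, 0.003]
ft_force: [0.8, 0.3, 1.0]
grip_width: 1.002
grip_force: 0.0
time: 83.3
position: [0.5562, 0.0572, 0.2349]
tool_rot: [-1.81, -2.568, 0.001]
ft_force: [0.4, -0.1, 0.1]
grip_width: 1.0
grip_force: 0.0
scene [{'c': (580.2, 381.5), 'LW': (100, 49), 'ang': -70.2, 'ztop': 48.4, 'n': 1032}, {'c': (491.8, 349.4), 'LW': (100, 48), 'ang': -70.4, 'ztop': 48.1, 'n': 885}, {'c': (402.2, 316.1), 'LW': (100, 49), 'ang': -70.6, 'ztop': 48.1, 'n': 766}]
[('puck', [[0.674, -0.239, -0.002]]), ('ring', [[0.713, 0.171, 0.0]]), ('wrench', [[0.642, -0.398, 0.001]]), ('jar', [[0.663, -0.147, -0.002]]), ('beaker', [[0.719, 0.295, -0.004]]), ('trigger_pad', [[0.613, -0.009, 0.144]])]
top [{'c': (578.3, 381.9), 'LW': (101, 46), 'ang': -69.7, 'ztop': 47.8, 'n': 352}, {'c': (489.3, 349.5), 'LW': (101, 45), 'ang': -70.7, 'ztop': 47.8, 'n': 350}, {'c': (400.4, 316.1), 'LW': (100, 45), 'ang': -70.8, 'ztop': 47.8, 'n': 350}]
[('puck', [[0.674, -0.242, -0.002]]), ('ring', []), ('wrench', [[0.66, -0.151, -0.002]]), ('jar', [[0.66, -0.15, -0.004]]), ('beaker', []), ('trigger_pad', [[0.616, -0.014, 0.148]])]
```

View pics/scene9.png

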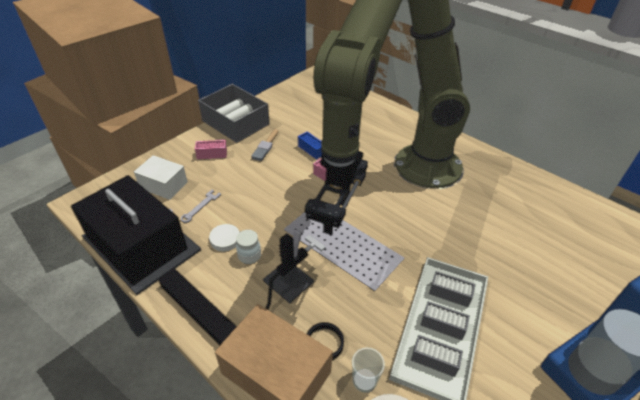

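The scene view shows three cassettes pleats up in the tray at px (452,290), (444,321) and (437,354). The plate is empty, the bystanders are unmoved and the gripper is clear.

```bash
python3 -c "
from bench import ctrl
print(ctrl.close_job())"
```

```text
the job is handed in; nothing more can be done
None
```

The job is handed in: all three cassettes got two full two-second blasts and now stand flat, pleats up, in the white tray; the middle one was knocked to the plate's edge between blasts, so I recentred it before the second.

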